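# Rehang the lift-off door of a laboratory dry-storage cabinet

## Task

The washed door of the small dry-storage cabinet stands in the drying rack. Lift it out and hang it back on the cabinet, holding it open and lowering it gently so that both hinge knuckles drop over both hinge pins until the door is fully down, then swing it fully shut and let go; do not drop or slam it. Leave the tray in the rack, the tube rack, the bottle and the tip box where they are.

Things in the scene. Friction and masses are not known exactly. Their poses are not given: they have to be found in the camera images.
- cabinet: White steel bench cabinet, fixed, 190 mm deep (its x), 210 wide (its y), top at 236 mm. Origin: centre of its underside on the bench. The open front faces its -x (front plane x = -95 mm, soft seal 2.5 mm proud). Two lugs outside its -y side at the front edge each carry an upright steel hinge pin; both pins lie on one vertical axis at x = -105, y = -117 mm. The door hangs free, no spring.
- pin_low (a point): Foot of the lower pin, on the lug face where the lower knuckle comes to rest: on the hinge axis, 52 mm above the bench. Each pin is 8 mm in diameter and 26 mm tall, its last 7 mm tapering to a 3 mm tip. Same axes as the cabinet.
- pin_up (a point): Foot of the upper pin on its lug, 172 mm above the bench, straight above the lower pin. This lug is 8 mm thick and the lower knuckle must come in sideways below it and above the lower pin: bring the door in 28 to 80 mm above its final height, then lower it straight down. Same axes as the cabinet.
- door: Lift-off door, loose, 0.3-0.55 kg, upright in one rack slot, knuckles roughly to +y: aluminium frame 14 mm thick (its x), 190 wide (y), 200 tall (z up), members 34 mm, 5 mm tinted pane. Origin: centre of the panel's underside. Outer face -x: vertical bar handle 90 mm long, 35 mm off that face, y = +78, mid-height. Closed, it has the cabinet's yaw and lies at x -105, y 0, z 22 mm in its frame.
- knuckle_low (a point): Centre of the lower mouth of the lower hinge knuckle, 30 mm above the door's underside. Knuckles are upright tubes 19 mm outside, 10 mm bore, 22 mm long, open at both ends, 22 mm beyond the panel's -y edge (door frame x = 0, y = -117 mm). Same axes as the door.
- knuckle_up (a point): Centre of the lower mouth of the upper knuckle, 150 mm above the door's underside. Same axes as the door.
- door_top (a point): Middle of the door's top edge, 200 mm above its underside and nearly over the centre of mass: can be grasped from above across the 14 mm thickness. The hung door opens by turning counter-clockwise seen from above (its yaw grows), to 90 degrees and beyond. Same axes as the door.
- door_catch (a point): Point on the door's inner face near its free edge at mid-height (door frame x = +7, y = +90, z = 100 mm). With the door shut it is at x = -98, y = +90 mm in the cabinet's frame.
- rack: Drying rack, fixed: white base plate 200 x 170 x 8 mm (its x, y, z), origin at the centre of its underside. Steel wire loops, top 69 mm above the bench, form two slots along its y, centred at x = -50 and +50 mm, 17 mm clear. Door and tray stand on the base plate, 8 mm above the bench, near the middle of their slots.
- tray: Shallow steel instrument tray, 160 x 90 x 14 mm, standing on its long edge in the other slot of the rack (top 98 mm above the bench); stays there. Origin: centre of its underside as it stands.
- tube_rack: Orange-red plastic tube rack, 70 x 200 x 60 mm (85 mm with tubes), beyond the cabinet's hinge; bystander. Origin: centre of its underside.
- reagent_bottle: White plastic bottle, 68 mm in diameter, 170 mm tall; bystander. Origin: centre of its underside.
- tip_box: Blue pipette-tip box with a clear lid, 85 x 120 x 63 mm, behind the cabinet; bystander. Origin: centre of its underside.
Mind the look-alikes: they are no part of the job. Leave any purple or yellow look-alike of the door alone.

How it is judged:
By the outcome, as a careful person would: the job done as asked, in the order asked, and still so for the second after the job is handed in, with the robot touching nothing.
It also fails if it takes over 64 s, if anything falls off the work surface, if the arm or the gripper's body presses on something with over 40 N, if the wrist force passes 120 N, or if a joint passes its speed limit or range.

## Robot

A 6-joint arm with a two-finger parallel gripper is mounted at the origin on the work surface. World frame = base frame: x ahead of the robot, y to its left, z up, the work surface at z = 0. Lengths are in mm, angles in rad, forces in N, time in s.
With the tool pointing down it reaches from about 350 to 975 mm from the base axis. Payload 7.1 kg.
Tool frame: the origin (TCP) lies between the finger pads; the fingertips stand 14 mm ahead of it and the grasp point (between the pads) lies 5 mm behind it; z points along the fingers, y is the direction in which the jaws open and shut (so a half turn about z gives the same grasp; the last joint's range is limited). The gripper opens to 88 mm and grips with 3 to 60 N. Pads are 20 mm wide; open, the fingers measure 115 mm over their backs; the gripper's body (75 mm by 178 mm) begins 61 mm behind the grasp point.
Start: joints at [1.307, 0.423, 1.63, -0, 1.089, -0.019], TCP at [151.445, 606.357, 236.675] pointing down, gripper open.
Joint ranges: [-3, 3], [-0.9, 2.11], [0.09, 2.58], [-1.31, 4.45], [0.11, 2.69], [-2.54, 2.54]. Speed limits (rad/s): [2.39, 2.39, 3.01, 3.14, 3.14, 3.14].

## Interface

Orientations are given as a rotation vector (axis times angle).
In Python, from workcell import get_obs, get_image, calibration, close_job, regions_of, place_of gives the robot as it stands.
- The arm moves only by the tool move_arm, never from a script. Its argument "deltas" is a list of rows, each a list of 5 numbers: the closure in counts, from 0 (fully open) to 255 (shut), then the shift along the tool's x, y, z in m, then the turn about the tool's z in rad. In form: [[grip, x, y, z, roll], ...]. A call has 1 to 5 rows; each row is the pose to reach, as a shift and turn from the pose commanded when the call began, along the tool's axes at that moment; what a row does not reach only later rows make up. A row lasts 1/12 s, in which the tool goes at most 41.7 mm and 7.16 degrees, less where a joint would pass 70% of its speed; a pose out of reach is approached as far as the arm can. A call with a gripper value outside its range is refused whole. The fingers move at their own pace and stop on an object; the grip force is fixed at half the most. Time passes only in rows, so rows that repeat a pose let the fingers close. It gives the time, the measured TCP pose, the force and the opening at its end, in the units of the state.
- get_obs(): the state, without advancing time (a new reading comes with each control period).
- get_image(name): name is "scene" or "top"; returns the picture (400x640x3 uint8, blue, green, red); there is no depth.
- calibration(name): a dict with "intrinsics" (3x3 intrinsics, pixels), "world_to_cam" (4x4, takes a point from world to camera coordinates). Camera axes: x right, y down, z forward; pixel columns grow to the right and rows downward; lengths in mm; the calibration is good to about 2 mm. A picture is of the moment at which its call begins. calibration takes no time and is no camera call.
- close_job(): hands the job in, once; it reports no verdict.
Trained networks look in the newest picture that a camera, given by its name, has taken for a name from the list of things; names that differ only in an ending like _2 or _b are one class to them, and where a whole thing is asked for, a point or a joint stands for the part that bears it (a point fixed in the world has none). Each returns a list of dicts, best first, with "conf" (0 to 1); they miss things now and then, are a little off and sometimes report something else, mostly with a low value. They report only what shows in the picture. A call takes as long as a camera call. They do not tell look-alikes from the thing itself.
- regions_of(camera, name): "region" (400x640 bool, what is visible of it).
- place_of(camera, name): "location" ([x, y, z] in mm, in world coordinates, good to about 4 mm: a listed point, or the origin of a listed thing).
The state is a dict: "t": time; "qpos": joint angles; "qvel": joint speeds; "joint_torque": joint torques, N m; "ee_pos": TCP position; "orientation": TCP orientation; "ft_force": force on the tool from outside, world axes, zero at the start; "moment": the same for the moment, N m; "width": finger opening in mm.
Only numpy, scipy, OpenCV 4.12 (cv2) and the standard library are available. Lean on these libraries where they do the work, as an engineer would, in place of code of your own. Each camera call takes 0.05 s, during which the arm holds its last target.

## Working session

There is one attempt and no reset: what is moved stays moved. The work goes in short steps, Python scripts to look and compute and a tool call to move; the robot and the scene stay as the last step left them, time stands still between calls to the robot, and variables do not carry over. Pictures are saved under pics/ and viewed, and the job is handed in when it is done.

Besides the shell and the picture viewer there is one more tool, called after "Call:" in YAML: its name, and indented under it one key for each argument. move_arm: Moves the arm, as the interface text tells. Its arguments: {"type":"object","properties":{"deltas":{"type":"array","items":{"type":"array","items":{"type":"number"}}}},"required":["deltas"]}

```bash
ls; mkdir -p pics
python3 - <<'E'
from workcell import *
import cv2
for c in ["scene","top"]:
    im=get_image(c); cv2.imwrite(f"pics/{c}0.png",im)
o=get_obs(); print(o)
for c in ["scene","top"]:
    k=calibration(c); print(k)
    for n in ["cabinet","door","rack","tray","tube_rack","pin_low","pin_up","knuckle_low","knuckle_up","door_top"]:
        print(c,n,[(round(d["conf"],2),[round(float(v)) for v in d["location"]]) for d in place_of(c,n)])
print(get_obs()["t"])
E
```

```text
pics
{'t': 0.1, 'qpos': array([ 1.30700841e+00,  4.23764399e-01,  1.63060907e+00, -4.14786043e-05,
        1.08862340e+00, -1.90143455e-02]), 'qvel': array([-0.00026156, -0.00015831, -0.00059031, -0.00166656,  0.001253  ,
        0.00018706]), 'joint_torque': array([-4.25764119e-04, -5.45615065e+01, -2.74322301e+01,  6.44792221e-02,
        1.87818386e-02, -5.88929993e-05]), 'ee_pos': array([151.3264845 , 605.89685486, 235.98121344]), 'orientation': array([-3.83480457e-01, -3.11793641e+00,  2.19172929e-03]), 'ft_force': array([0.92936843, 0.75037158, 0.55673942]), 'moment': array([ 0.01713869,  0.05683082, -0.01412276]), 'width': 87.87937544566768}
{'intrinsics': array([[508.26659897,   0.        , 312.91247401],
       [  0.        , 508.26659897, 196.5848259 ],
       [  0.        ,   0.        ,   1.        ]]), 'world_to_cam': array([[ 8.91913297e-01,  4.52206339e-01,  3.13606062e-04,
        -4.41185505e+02],
       [ 3.85824735e-01, -7.60622855e-01, -5.22103578e-01,
        -1.64016882e+02],
       [-2.35860012e-01,  4.65792120e-01, -8.52882029e-01,
         1.75630487e+03],
  
[... 1111 characters left out ...]
4e-01,
         1.67477917e+03],
       [ 0.00000000e+00,  0.00000000e+00,  0.00000000e+00,
         1.00000000e+00]])}
top cabinet []
top door [(0.9, [452, -324, 3]), (0.88, [437, -576, 3]), (0.84, [227, -359, 2]), (0.56, [558, 100, 174])]
top rack [(0.7, [502, -334, 2])]
top tray [(0.54, [549, -348, 7])]
top tube_rack [(0.86, [774, 141, -2])]
top pin_low [(0.65, [565, 101, 50])]
top pin_up [(0.68, [560, 99, 175])]
top knuckle_low [(0.87, [320, -422, 30]), (0.75, [476, -206, 36]), (0.62, [489, -686, 31])]
top knuckle_up [(0.96, [318, -426, 154]), (0.86, [479, -213, 157]), (0.77, [490, -686, 150])]
top door_top [(0.9, [441, -573, 201]), (0.83, [226, -356, 195]), (0.63, [458, -322, 210])]
1.1
```

View pics/scene0.png

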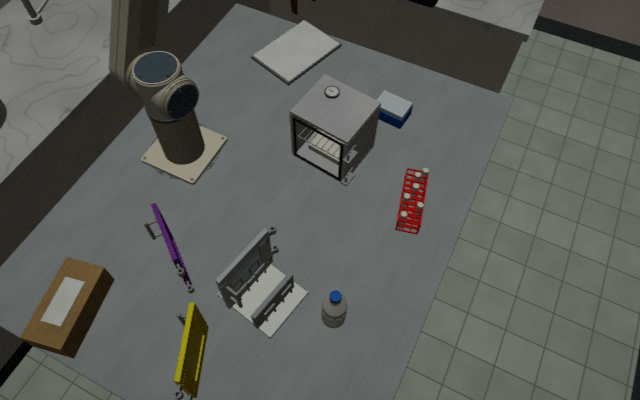

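View pics/top0.png

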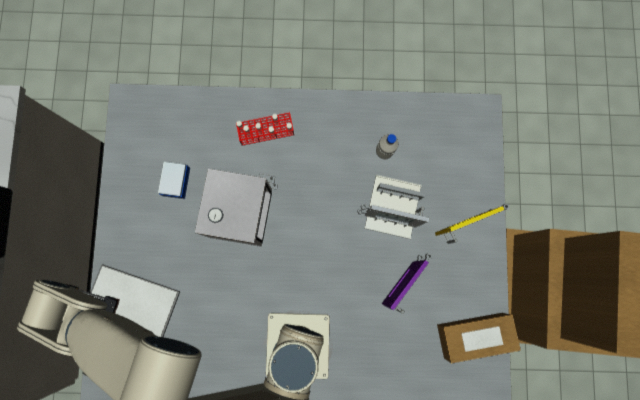

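Three door-like things show:
- Grey door standing in the rack: scene (250,265), top (397,215).
- Purple door: scene (170,245), top (407,283).
- Yellow door: scene (190,350), top (470,222).

The grey one in the rack slot fits the description. I'll confirm it in a crop.

```bash
cat > h.py <<'E'
from workcell import *
import numpy as np, cv2
from scipy.spatial.transform import Rotation as R
def proj(c,p):
    k=calibration(c); T=k["world_to_cam"]; q=T[:3,:3]@np.asarray(p,float)+T[:3,3]; u=k["intrinsics"]@q; return u[:2]/u[2]
def crop(c,ctr,half,name,scale=5,pts=[]):
    im=get_image(c); x,y=map(int,ctr); hx,hy=half
    x0,y0=max(0,x-hx),max(0,y-hy); s=im[y0:y+hy,x0:x+hx]
    s=cv2.resize(s,None,fx=scale,fy=scale,interpolation=cv2.INTER_CUBIC)
    for p in pts:
        u=proj(c,p); cv2.circle(s,(int((u[0]-x0+.5)*scale),int((u[1]-y0+.5)*scale)),3,(0,0,255),1)
    cv2.imwrite("pics/"+name+".png",s); print(name,"origin",x0,y0)
E
python3 - <<'E'
from h import *
crop("scene",(255,270),(55,55),"rs",6)
crop("top",(397,210),(50,50),"rt",6)
crop("scene",(335,140),(55,55),"cs",6)
crop("top",(245,195),(65,50),"ct",6)
res={}
for c in ["scene","top"]:
  for n,near in [("door",(455,-323,5)),("door_top",(455,-325,205)),("knuckle_low",(477,-210,38)),("knuckle_up",(477,-210,158)),("cabinet",(461,225,3)),("pin_low",(560,99,52)),("pin_up",(560,99,172)),("rack",(500,-333,0)),("tray",(548,-348,7))]:
    L=[]
    for i in range(3):
        get_image(c)
        for d in place_of(c,n):
            if np.linalg.norm(d["location"]-np.array(near))<40: L.append(d["location"]); break
    if L: print(c,n,len(L),np.round(np.mean(L,0),1),np.round(np.ptp(L,axis=0),1))
print(get_obs()["t"])
o=get_obs(); print(R.from_rotvec(o["orientation"]).as_matrix().round(3))
E
```

```text
rs origin 200 215
rt origin 347 160
cs origin 280 85
ct origin 180 145
scene door 2 [ 453.6 -326.4    9.2] [0.8 2.6 1.9]
scene door_top 3 [ 454.7 -326.   207.3] [1.6 1.3 3.5]
scene knuckle_low 3 [ 473.5 -209.9   37.8] [5.2 1.9 3.1]
scene knuckle_up 3 [ 473.2 -207.9  157.5] [4.4 3.9 0.7]
scene cabinet 3 [456.9 226.4   3.6] [1.1 1.  1.5]
scene pin_low 3 [558.9  99.9  51.5] [2.7 2.3 4.1]
scene pin_up 3 [558.5  99.8 171. ] [1.8 2.6 1. ]
scene rack 3 [ 502.9 -331.4    2. ] [3.7 2.5 2.4]
scene tray 3 [ 548.  -350.5    4.7] [4.9 3.8 1.7]
top door 3 [ 452.6 -323.7    4.8] [2.8 3.6 1.9]
top door_top 3 [ 457.  -322.3  209. ] [0.7 1.4 4.1]
top knuckle_low 3 [ 476.5 -205.6   35.9] [1.8 1.9 6.9]
top knuckle_up 2 [ 479. -211.  155.] [3.5 1.1 2.1]
top pin_low 2 [565.3 100.2  51.8] [2.9 2.  2.1]
top pin_up 3 [560.9  99.4 175.1] [2.6 1.  2.9]
top rack 3 [ 500.8 -333.8    1.1] [2.2 0.3 3.8]
top tray 2 [ 548.3 -348.2    8.2] [0.6 2.9 0.3]
6.7
[[-0.97   0.242  0.   ]
 [ 0.242  0.97   0.   ]
 [-0.     0.    -1.   ]]
```

View pics/rs.png

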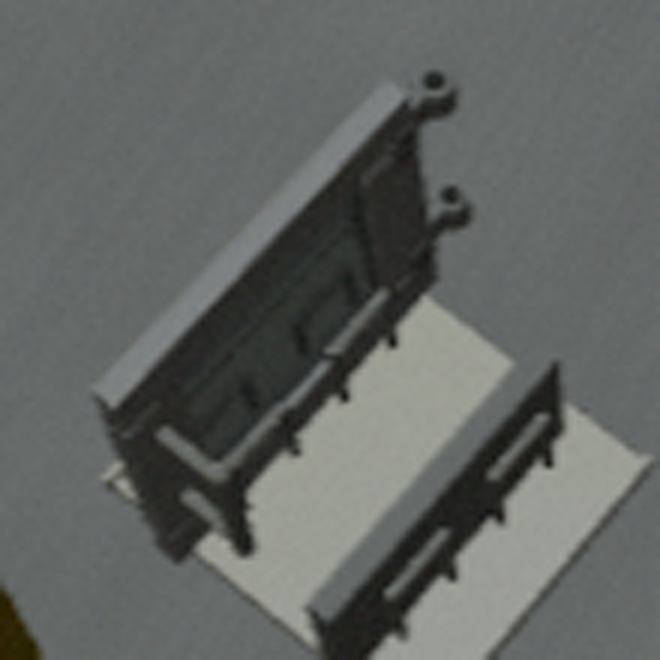

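View pics/rt.png

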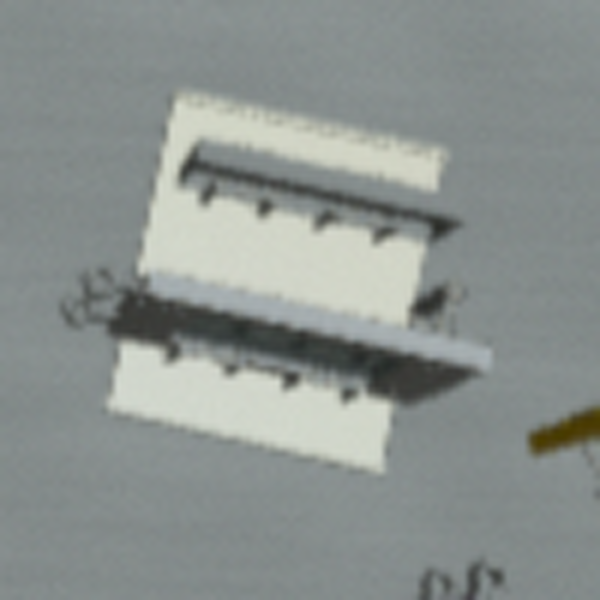

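View pics/cs.png

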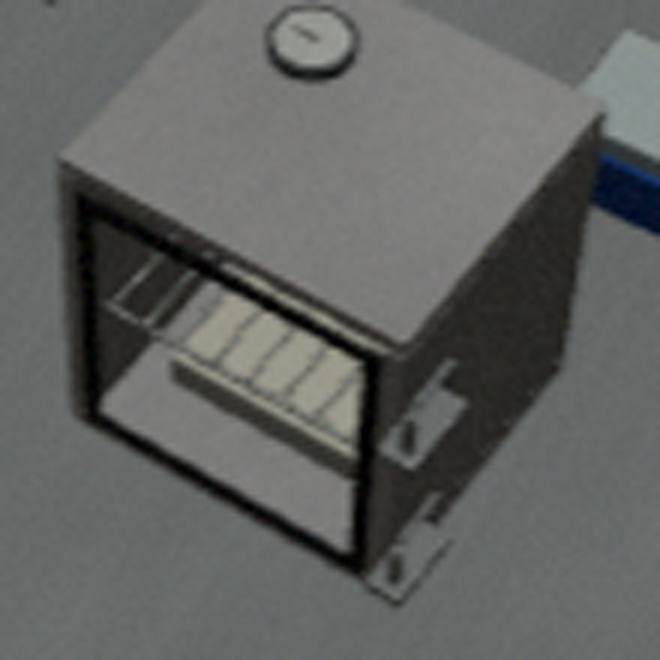

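View pics/ct.png

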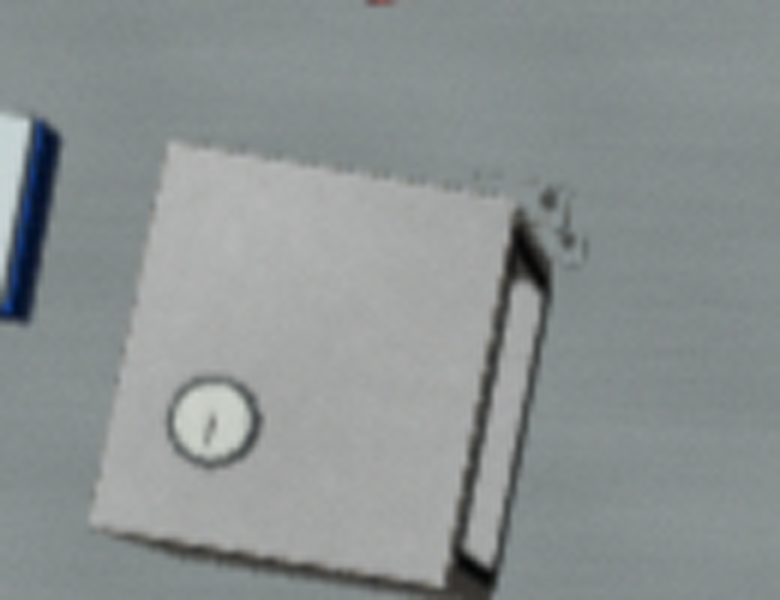

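The crops confirm it. The grey door stands in the rack slot, its knuckle rings at scene crop (434,80) and (451,195) point to +y, and its handle is on the tray side. The cabinet is open towards -y, with its pins at scene (348,158) and (346,180). Next I fit the poses from the corners.

```bash
cat > fit.py <<'E'
from h import *
from scipy.optimize import least_squares
def fit(obs,x0,z0):
    # obs: (cam,local pt,pixel)
    def f(p):
        c,s=np.cos(p[2]),np.sin(p[2]); r=[]
        for cam,l,u in obs:
            w=[p[0]+c*l[0]-s*l[1],p[1]+s*l[0]+c*l[1],z0+l[2]]
            r+=list(proj(cam,w)-np.array(u))
        return np.array(r)
    s=least_squares(f,x0,loss="soft_l1",x_scale=[1,1,.01]); return s.x,f(s.x).reshape(-1,2)
def px(o,X,Y,s): return (X/s+o[0]-.42,Y/s+o[1]-.42)
E
python3 - <<'E'
from fit import *
T=(180,145);S=(280,85)
cab=[("top",(95,-105,236),px(T,170,143,6)),("top",(-95,-105,236),px(T,518,203,6)),("top",(-95,105,236),px(T,445,588,6)),("top",(95,105,236),px(T,92,525,6)),
("scene",(-95,105,236),px(S,60,160,6)),("scene",(-95,-105,236),px(S,395,354,6)),("scene",(95,-105,236),px(S,604,108,6)),
("scene",(-105,-117,198),px(S,412,420,6)),("scene",(-105,-117,172),px(S,405,455,6)),("scene",(-105,-117,52),px(S,394,582,6)),("scene",(-105,-117,78),px(S,400,555,6))]
for o in (cab[:4],cab[4:],cab):
    p,r=fit(o,[460,225,1.4],0); c,s=np.cos(p[2]),np.sin(p[2])
    print("cab",p.round(2),np.degrees(p[2]).round(2),"hinge",(p[0]-105*c+117*s).round(1),(p[1]-105*s-117*c).round(1)); print(r.round(1).tolist())
T=(347,160);S=(200,215)
d=[("top",(-7,-95,200),px(T,150,270,6)),("top",(-7,95,200),px(T,494,348,6)),("top",(7,95,200),px(T,490,374,6)),
("scene",(7,95,200),px(S,94,388,6)),("scene",(7,-95,200),px(S,390,84,6)),("scene",(-7,-95,200),px(S,412,97,6)),("scene",(-7,95,200),px(S,110,406,6)),
("scene",(0,-117,172),px(S,434,80,6)),("scene",(0,-117,52),px(S,451,195,6))]
for o in (d[:3],d[3:],d):
    p,r=fit(o,[455,-325,2.95],8); c,s=np.cos(p[2]),np.sin(p[2])
    print("door",p.round(2),np.degrees(p[2]).round(2),"kn",(p[0]+117*s).round(1),(p[1]-117*c).round(1)); print(r.round(1).tolist())
E
```

```text
cab [459.18 218.94   1.43] 81.83 hinge 560.1 98.4
[[0.1, -0.3], [0.3, -0.4], [0.1, 0.2], [-0.4, 0.4]]
cab [460.83 215.47   1.43] 81.93 hinge 561.9 95.1
[[-0.8, -0.0], [1.6, -0.6], [0.6, -0.2], [-0.4, 0.3], [0.3, -0.4], [-0.1, 0.4], [-0.6, 0.4]]
cab [460.2  217.17   1.43] 81.79 hinge 561.0 96.5
[[0.7, -0.6], [0.8, -0.6], [0.7, -0.1], [0.1, 0.1], [-0.8, -0.6], [1.6, -1.1], [0.6, -0.6], [-0.5, -0.1], [0.2, -0.8], [-0.2, -0.1], [-0.7, -0.1]]
door [ 451.68 -323.94    2.94] 168.64 kn 474.7 -209.2
[[-0.0, -0.0], [0.1, 0.1], [-0.1, -0.1]]
door [ 453.01 -325.47    2.94] 168.17 kn 477.0 -211.0
[[-0.9, 0.1], [-0.3, -1.1], [-0.1, -0.4], [0.4, 0.4], [0.4, 0.3], [0.4, 0.2]]
door [ 452.67 -324.99    2.94] 168.2 kn 476.6 -210.5
[[0.4, -0.5], [0.4, -0.0], [0.2, -0.1], [-0.9, -0.1], [-0.3, -1.3], [-0.1, -0.6], [0.4, 0.2], [0.4, 0.1], [0.3, 0.0]]
```

```bash
cat > d.py <<'E'
from h import *
import sys
def delta(x,y,z,yaw):  # tool y yaw deg
    o=get_obs(); M=R.from_rotvec(o["orientation"]).as_matrix()
    d=M.T@(np.array([x,y,z])-o["ee_pos"])/1000
    ty=np.degrees(np.arctan2(M[1,1],M[0,1])); roll=-np.radians((yaw-ty+180)%360-180)
    print("t",round(o["t"],2),"pos",o["ee_pos"].round(1),"tooly",ty.round(2),"w",round(o["width"],1),"F",o["ft_force"].round(1),"M",o["moment"].round(2),"q6",o["qpos"][5].round(2))
    print("full delta",d.round(4),"roll",roll.round(4),"dist",np.linalg.norm(d).round(3)); return d,roll
if __name__=="__main__": delta(*map(float,sys.argv[1:5]))
E
python3 d.py 500 50 340 30; python3 d.py 453 -325 300 -11.7
```

```text
t 6.7 pos [151.4 606.4 236.7] tooly 75.97 w 87.4 F [ 0.7 -0.  -0.1] M [ 0.03 -0.03  0.  ] q6 -0.02
full delta [-0.473  -0.4553 -0.1033] roll 0.8024 dist 0.665
t 6.7 pos [151.4 606.4 236.7] tooly 75.97 w 87.4 F [ 0.7 -0.  -0.1] M [ 0.03 -0.03  0.  ] q6 -0.02
full delta [-0.5183 -0.8305 -0.0633] roll 1.5302 dist 0.981
```

Call:
move_arm:
  deltas:
    - [0,-0.025,-0.024,-0.022,0]
    - [0,-0.05,-0.048,-0.044,0]
    - [0,-0.075,-0.072,-0.066,0]
    - [0,-0.1,-0.096,-0.088,0]
    - [0,-0.129,-0.124,-0.103,0]

```text
t: 7.12
ee_pos: [246.5, 455.4, 341.3]
orientation: [0.382, 3.117, 0.004]
ft_force: [1.2, 0.2, -0.4]
width: 87.9
```

Call:
move_arm:
  deltas:
    - [0,-0.029,-0.028,0,0]
    - [0,-0.058,-0.056,0,0]
    - [0,-0.087,-0.084,0,0]
    - [0,-0.116,-0.112,0,0]
    - [0,-0.145,-0.14,0,0]

```text
t: 7.53
ee_pos: [353.2, 283.1, 339.6]
orientation: [0.383, 3.117, 0.001]
ft_force: [1.0, 0.7, -0.9]
width: 87.9
```

Call:
move_arm:
  deltas:
    - [0,-0.029,-0.028,0,0.11]
    - [0,-0.058,-0.056,0,0.22]
    - [0,-0.087,-0.084,0,0.33]
    - [0,-0.116,-0.112,0,0.44]
    - [0,-0.145,-0.14,0,0.55]

```text
t: 7.95
ee_pos: [460.0, 112.0, 339.6]
orientation: [1.224, 2.893, 0.001]
ft_force: [0.2, 0.3, 0.5]
width: 87.9
```

```bash
python3 d.py 453 -325 280 -11.7
```

```text
t 7.95 pos [460.  112.  339.6] tooly 44.14 w 87.9 F [0.2 0.3 0.5] M [-0.06 -0.02 -0.03] q6 -0.56
full delta [-0.3087 -0.3094  0.0594] roll 0.9746 dist 0.441
```

Call:
move_arm:
  deltas:
    - [0,-0.029,-0.029,0.0,0.1]
    - [0,-0.058,-0.058,0.0,0.2]
    - [0,-0.087,-0.087,0.0,0.3]
    - [0,-0.116,-0.116,0.0,0.4]
    - [0,-0.145,-0.145,0,0.5]

```text
t: 8.37
ee_pos: [457.0, -93.1, 339.5]
orientation: [1.901, 2.501, 0.0]
ft_force: [0.5, 0.6, -0.2]
width: 88.1
```

```bash
python3 d.py 453 -325 280 -11.7
```

```text
t 8.37 pos [457.  -93.1 339.5] tooly 15.53 w 88.1 F [ 0.5  0.6 -0.2] M [-0.09 -0.01 -0.02] q6 -0.5
full delta [-0.2224 -0.066   0.0595] roll 0.4753 dist 0.239
```

Call:
move_arm:
  deltas:
    - [0,-0.04,-0.012,0.0,0.1]
    - [0,-0.08,-0.024,0.0,0.2]
    - [0,-0.12,-0.036,0.01,0.3]
    - [0,-0.16,-0.048,0.02,0.4]
    - [0,-0.2,-0.06,0.03,0.475]

```text
t: 8.78
ee_pos: [453.9, -298.2, 310.2]
orientation: [2.436, 1.983, 0.001]
ft_force: [0.2, 0.2, 0.4]
width: 88.0
```

```bash
python3 d.py 453 -325 250 -11.7
```

```text
t 8.78 pos [ 453.9 -298.2  310.2] tooly -11.71 w 88.0 F [0.2 0.2 0.4] M [-0.01  0.03  0.06] q6 -0.4
full delta [-0.0264  0.0045  0.0602] roll -0.0002 dist 0.066
```

Call:
move_arm:
  deltas:
    - [0,-0.013,0.002,0.03,0]
    - [0,-0.0264,0.0045,0.06,0]
    - [0,-0.0264,0.0045,0.085,0]
    - [0,-0.0264,0.0045,0.105,0]
    - [0,-0.0264,0.0045,0.115,0]

```text
t: 9.2
ee_pos: [452.1, -322.3, 192.4]
orientation: [-2.429, -1.986, 0.002]
ft_force: [-0.8, 0.2, 0.8]
width: 87.6
```

Call:
move_arm:
  deltas:
    - [60,0,0,0,0]
    - [100,0,0,0,0]
    - [140,0,0,0,0]
    - [170,0,0,0,0]
    - [190,0,0,0,0]

```text
t: 9.62
ee_pos: [454.2, -323.1, 196.5]
orientation: [2.429, 1.989, 0.001]
ft_force: [-0.1, 0.3, 0.3]
width: 57.7
```

```bash
python3 - <<'E'
from h import *
crop("top",(397,210),(60,50),"g1t",6); crop("scene",(255,260),(60,60),"g1s",6)
E
python3 d.py 453 -325 195 -11.7
```

```text
g1t origin 337 160
g1s origin 195 200
t 9.72 pos [ 453.9 -322.9  196.1] tooly -11.39 w 50.2 F [-0.5 -0.5  0.1] M [-0.08  0.13 -0.03] q6 -0.44
full delta [-0.0022 -0.0005  0.0011] roll 0.0054 dist 0.002
```

View pics/g1t.png

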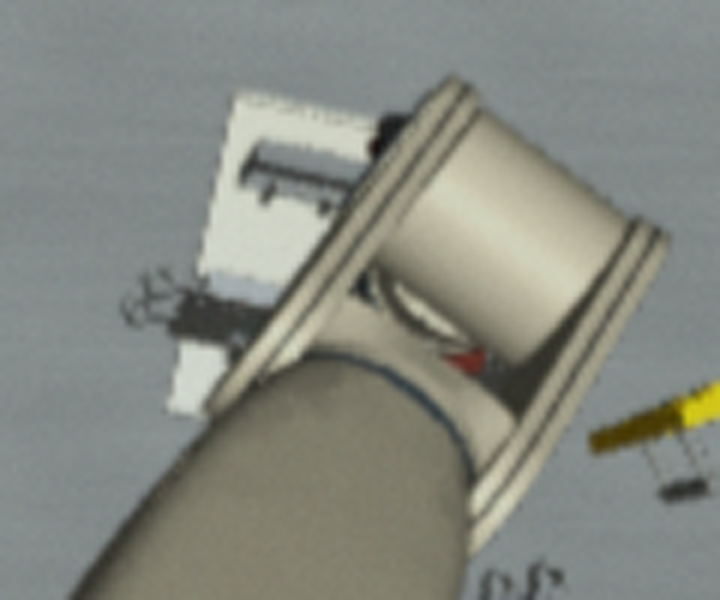

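View pics/g1s.png

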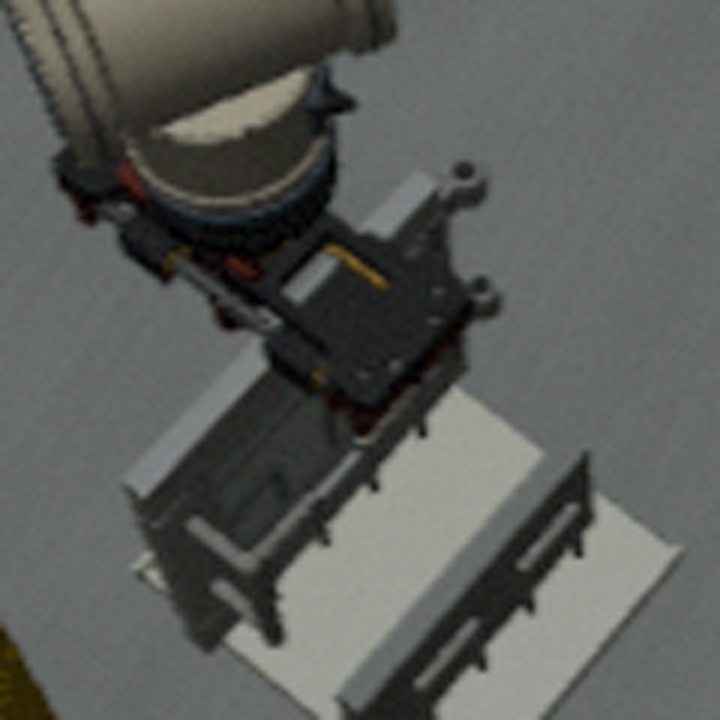

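The gripper straddles the middle of the door's top edge, with both knuckles visible at +y (crop 465,170 and 483,290). I'll close it now.

Call:
move_arm:
  deltas:
    - [200,-0.002,-0.0005,0.001,0.005]
    - [205,-0.002,-0.0005,0.001,0.005]
    - [210,-0.002,-0.0005,0.001,0.005]
    - [215,-0.002,-0.0005,0.001,0.005]
    - [225,-0.002,-0.0005,0.001,0.005]

```text
t: 10.13
ee_pos: [452.6, -324.6, 194.1]
orientation: [-2.436, -1.984, -0.0]
ft_force: [0.3, 0.2, 0.1]
width: 16.2
```

Call:
move_arm:
  deltas:
    - [255,0,0,0,0]
    - [255,0,0,0,0]
    - [255,0,0,0,0]
    - [255,0,0,0,0]

```text
t: 10.47
ee_pos: [452.5, -324.6, 194.1]
orientation: [-2.436, -1.984, 0.0]
ft_force: [-0.2, 0.0, -0.3]
width: 14.1
```

```bash
python3 d.py 453 -325 195 -11.7
```

```text
t 10.47 pos [ 452.5 -324.6  194.1] tooly -11.69 w 14.1 F [-0.2  0.  -0.3] M [-0.1   0.19 -0.  ] q6 -0.44
full delta [-0.0003  0.0005 -0.0009] roll 0.0001 dist 0.001
```

Call:
move_arm:
  deltas:
    - [255,0,0,-0.006,0]
    - [255,0,0,-0.02,0]
    - [255,0,0,-0.035,0]
    - [255,0,0,-0.05,0]
    - [255,0,0,-0.06,0]

```text
t: 10.88
ee_pos: [452.8, -324.7, 255.5]
orientation: [2.435, 1.983, 0.0]
ft_force: [-0.3, -0.3, -2.8]
width: 13.7
```

Call:
move_arm:
  deltas:
    - [255,0,0,-0.015,0]
    - [255,0,0,-0.03,0]
    - [255,0,0,-0.045,0]
    - [255,0,0,-0.05,0]
    - [255,0,0,-0.05,0]

```text
t: 11.3
ee_pos: [453.1, -325.0, 305.4]
orientation: [2.434, 1.982, 0.001]
ft_force: [0.3, -0.9, -3.5]
width: 13.3
```

```bash
python3 - <<'E'
from h import *
o=get_obs()
crop("top",(397,210),(60,50),"g2t",6); crop("scene",(255,240),(60,60),"g2s",6)
E
python3 d.py 452.5 -324.6 304 -11.7
```

```text
g2t origin 337 160
g2s origin 195 180
t 11.4 pos [ 452.2 -324.4  303.5] tooly -11.69 w 13.9 F [-0.4  0.1 -3.4] M [-0.08  0.1  -0.01] q6 -0.44
full delta [-0.0002  0.0003 -0.0005] roll 0.0002 dist 0.001
```

View pics/g2s.png

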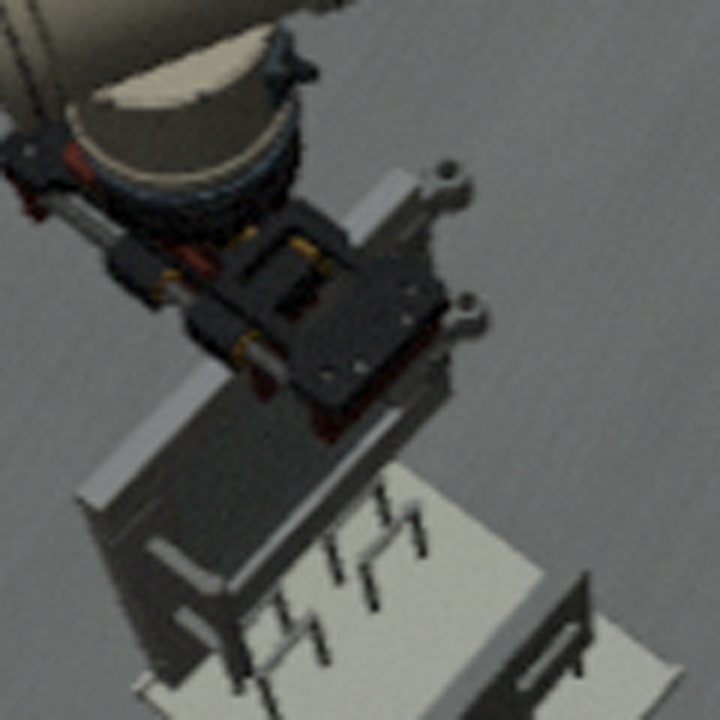

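Run:
```python
from fit import *
S=(195,180)
for yaw in (168.3,):
  a=np.radians(yaw);k=np.array([452.4+117*np.sin(a),-324.7-117*np.cos(a)])
  for h,p in ((172,(448,170)),(52,(469,299))):
    print(k.round(1),proj("scene",[*k,117.4+h]).round(1),np.round(px(S,*p,6),1))
# deck
d=[("scene",(0,-117,172),px(S,448,170,6)),("scene",(0,-117,52),px(S,469,299,6)),("scene",(7,95,200),px(S,78,497,6)),("scene",(-7,95,200),px(S,95,510,6)),("scene",(7,-95,200),px(S,404,170,6))]
print(fit(d,[452,-324,2.94],117.4))
```

```text
[ 476.1 -210.1] [269.3 207.7] [269.2 207.9]
[ 476.1 -210.1] [272.5 229.6] [272.7 229.4]
(array([ 453.9929796 , -325.44688472,    2.93736132]), array([[ 0.46737216,  0.25793014],
       [ 0.10961827,  0.64225775],
       [-0.5783021 , -0.68648102],
       [ 0.87179371,  0.58979041],
       [-0.9311476 , -0.93729521]]))
```

```bash
python3 d.py 537 -95 304 -11.7
```

```text
t 11.4 pos [ 452.2 -324.4  303.5] tooly -11.69 w 13.9 F [-0.4  0.1 -3.4] M [-0.08  0.1  -0.01] q6 -0.44
full delta [ 0.2418  0.0366 -0.0005] roll 0.0002 dist 0.245
```

Call:
move_arm:
  deltas:
    - [255,0.01,0.0015,0,0]
    - [255,0.03,0.0045,0,0]
    - [255,0.055,0.0083,0,0]
    - [255,0.08,0.012,0,0]
    - [255,0.105,0.016,0,0]

```text
t: 11.82
ee_pos: [489.3, -223.2, 303.0]
orientation: [-2.435, -1.982, 0.001]
ft_force: [0.5, -0.8, -2.5]
width: 13.9
```

Call:
move_arm:
  deltas:
    - [255,0.025,0.0037,0,0]
    - [255,0.05,0.0075,0,0]
    - [255,0.08,0.012,0,0]
    - [255,0.11,0.0165,0,0]
    - [255,0.137,0.0206,0,0]

```text
t: 12.23
ee_pos: [537.2, -92.7, 303.0]
orientation: [-2.435, -1.983, 0.002]
ft_force: [0.0, -0.4, -3.1]
width: 13.9
```

```bash
python3 d.py 537 -67 262 -11.7
```

```text
t 12.23 pos [537.2 -92.7 303. ] tooly -11.68 w 13.9 F [ 0.  -0.4 -3.1] M [-0.12  0.09  0.01] q6 0.01
full delta [ 0.0251 -0.0053  0.041 ] roll 0.0004 dist 0.048
```

Call:
move_arm:
  deltas:
    - [255,0.006,-0.001,0.01,0]
    - [255,0.012,-0.002,0.02,0]
    - [255,0.018,-0.004,0.032,0]
    - [255,0.025,-0.005,0.041,0]
    - [255,0.025,-0.005,0.041,0]

```text
t: 12.65
ee_pos: [535.5, -68.7, 260.1]
orientation: [-2.433, -1.981, 0.006]
ft_force: [-0.3, 0.6, -3.5]
width: 13.9
```

```bash
python3 - <<'E'
from h import *
crop("top",(275,185),(45,45),"a1t",7); crop("scene",(345,160),(45,50),"a1s",7)
E
python3 d.py 537 -17 262 -11.7
```

```text
a1t origin 230 140
a1s origin 300 110
t 12.75 pos [537.1 -69.8 262.4] tooly -11.69 w 13.7 F [ 0.1 -0.6 -2.8] M [-0.14  0.05  0.01] q6 0.05
full delta [ 0.0517 -0.0108  0.0004] roll 0.0001 dist 0.053
```

View pics/a1s.png

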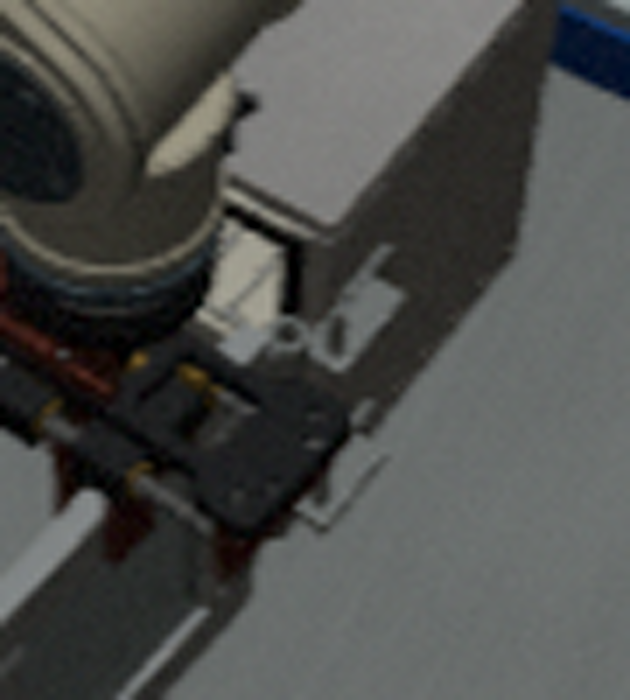

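View pics/a1t.png

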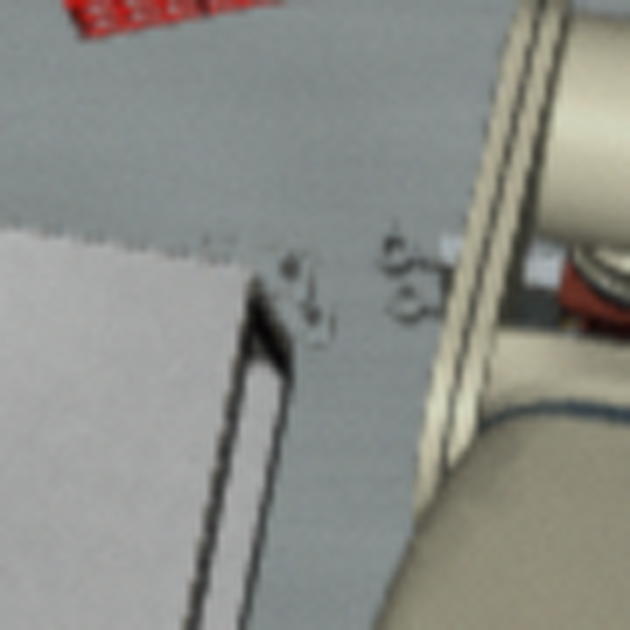

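The scene crop shows the upper knuckle ring at (290,335), just beside the upper pin at (337,335). The top crop shows the rings at (398,254) and (409,303), and the pins at (290,268) and (314,312). I'll enlarge the top view to measure the offset between them.

Run:
```python
from h import *
for c,o,ctr,h,s,n in (("top",None,(280,181),(18,14),20,"a2t"),("scene",None,(348,164),(16,20),18,"a2s")):
    crop(c,ctr,h,n,s)
```

```text
a2t origin 262 167
a2s origin 332 144
```

View pics/a2t.png

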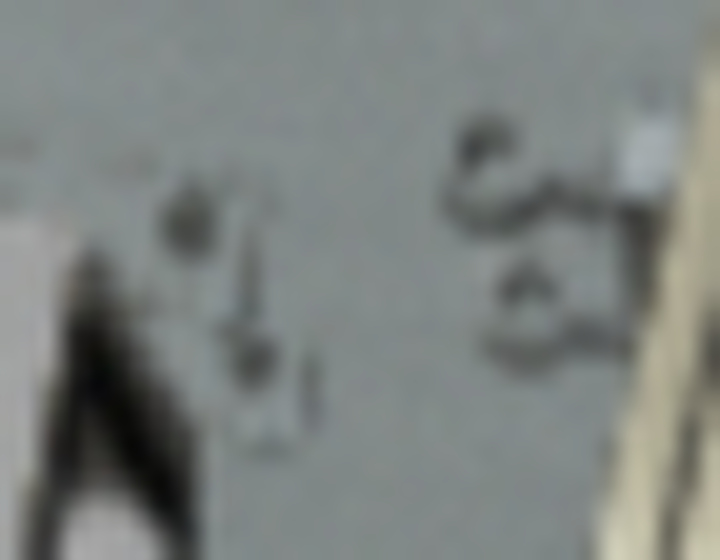

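View pics/a2s.png

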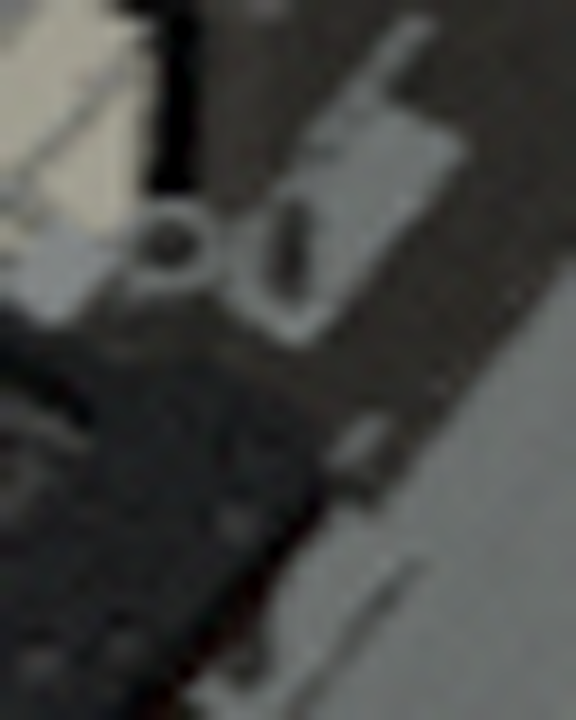

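```bash
cat > ov.py <<'E'
from h import *
def ov(c,x0,y0,hw,s,name,K,zb,H):
    im=get_image(c)[y0:y0+hw[1],x0:x0+hw[0]]; im=cv2.resize(im,None,fx=s,fy=s,interpolation=cv2.INTER_CUBIC)
    def circ(xy,z,r,col):
        P=np.array([proj(c,[xy[0]+r*np.cos(a),xy[1]+r*np.sin(a),z]) for a in np.linspace(0,6.283,40)])
        P=((P-[x0,y0]+.5)*s-.5); cv2.polylines(im,[np.round(P*8).astype(np.int32)],True,col,1,cv2.LINE_AA,3)
    for b in (30,150):
        circ(K,zb+b+22,9.5,(0,255,255)); circ(K,zb+b+22,5,(0,255,255)); circ(K,zb+b,9.5,(255,255,0))
    for f in (52,172):
        circ(H,f,4,(0,0,255)); circ(H,f+19,4,(0,0,255)); circ(H,f+26,1.5,(0,0,255))
    cv2.imwrite(f"pics/{name}.png",im)
E
python3 - <<'E'
from ov import *
o=get_obs(); p=o["ee_pos"]; print(p.round(1))
K=p[:2]+[23.7,114.5]; zb=p[2]-186.1; print(K,zb)
ov("top",262,167,(36,28),20,"o1t",K,zb,(560.7,97.5))
ov("scene",332,144,(32,40),15,"o1s",K,zb,(560.7,97.5))
E
```

```text
[537.9 -70.2 263.5]
[561.56155626  44.31191759] 77.37991773694151
```

View pics/o1t.png

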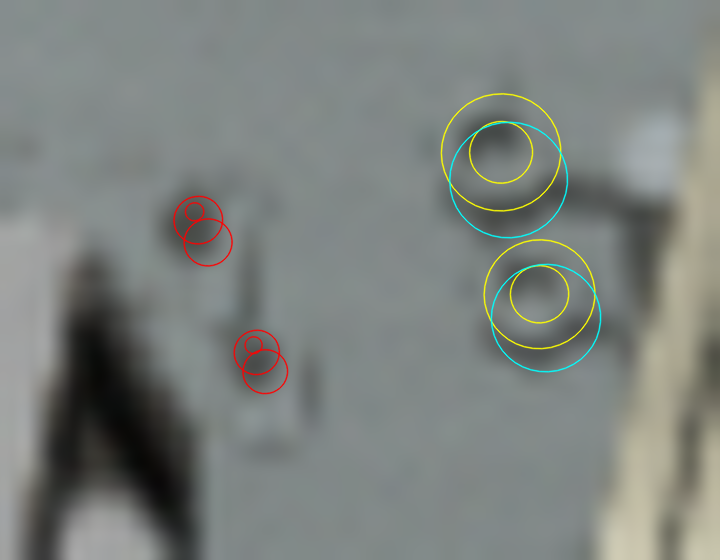

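View pics/o1s.png

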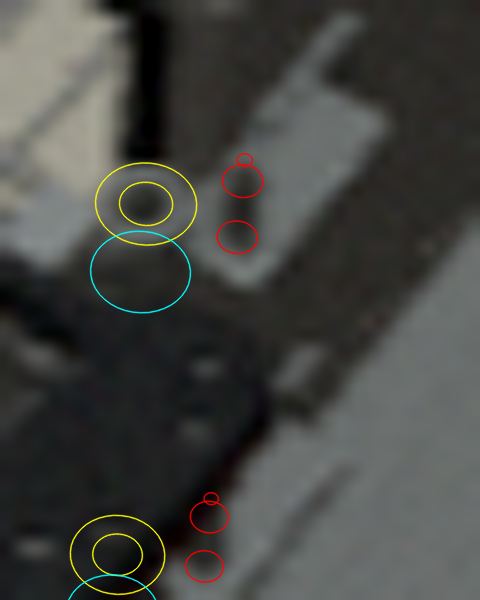

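In the scene view the overlay matches both the knuckle and the pin. In the top view both are shifted by the same ~2 mm, so the relative offset is confirmed. Moving in over the pins.

Call:
move_arm:
  deltas:
    - [255,0.006,-0.0013,0,0]
    - [255,0.016,-0.0035,0,0]
    - [255,0.026,-0.0057,0,0]
    - [255,0.036,-0.0078,0,0]
    - [255,0.044,-0.0096,0,0]

```text
t: 13.37
ee_pos: [537.1, -23.0, 263.2]
orientation: [-2.435, -1.984, -0.0]
ft_force: [-0.0, -0.1, -4.3]
width: 13.8
```

Call:
move_arm:
  deltas:
    - [255,0.004,-0.0008,0,0]
    - [255,0.0076,-0.0016,0,0]
    - [255,0.0076,-0.0016,0,0]
    - [255,0.0076,-0.0016,0,0]

```text
t: 13.7
ee_pos: [537.1, -16.6, 263.1]
orientation: [2.435, 1.984, -0.0]
ft_force: [-0.3, 0.2, -2.8]
width: 13.6
```

```bash
python3 d.py 536.6 -17 262 -11.7;  python3 - <<'E'
from ov import *
P=[]
for i in range(3): get_image("top"); P.append(get_obs()["ee_pos"])
p=np.mean(P,0); print(np.round(P,1).tolist())
K=p[:2]+[23.7,114.5]; zb=p[2]-186.1; print(K,zb)
ov("top",262,167,(36,28),20,"o2t",K,zb,(560.3,97.5))
ov("scene",332,144,(32,40),15,"o2s",K,zb,(560.3,97.5))
E
```

```text
t 13.7 pos [537.1 -16.6 263.1] tooly -11.65 w 13.6 F [-0.3  0.2 -2.8] M [-0.06  0.09 -0.03] q6 0.15
full delta [-0.0005 -0.0004  0.0011] roll 0.0008 dist 0.001
[[537.1, -16.8, 263.1], [537.1, -17.0, 263.1], [537.1, -17.1, 263.1]]
[560.82208544  97.51643429] 77.02946005764042
```

View pics/o2t.png

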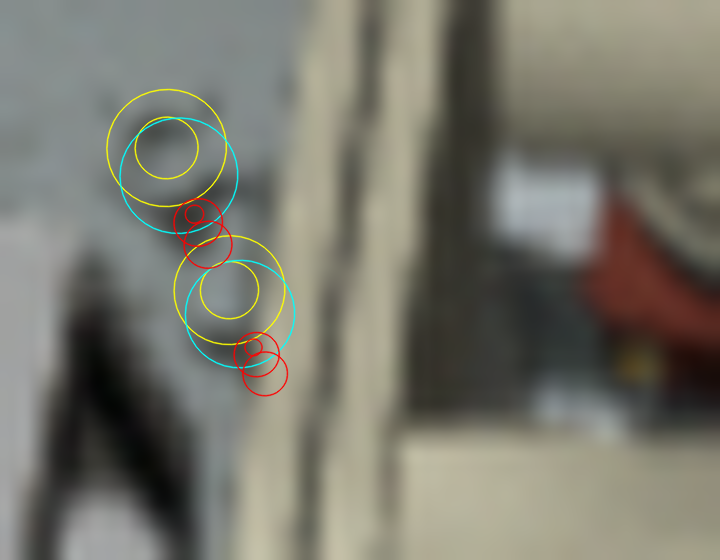

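View pics/o2s.png

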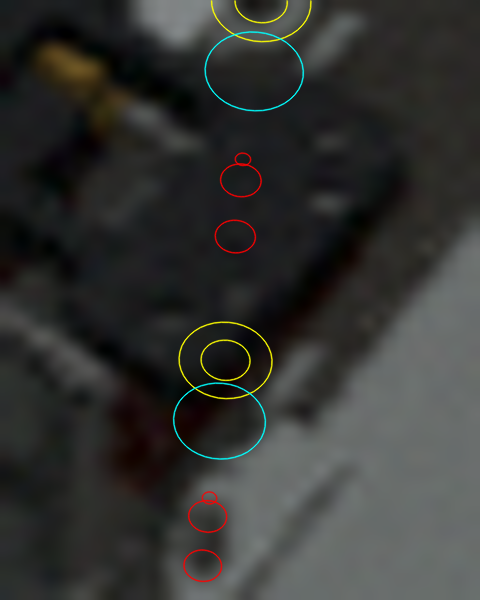

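Run:
```python
from h import *
def en(c,x0,y0,w,h,s,n):
    k=get_image(c)[y0:y0+h,x0:x0+w].astype(float)
    lo,hi=np.percentile(k,2),np.percentile(k,97); k=np.clip((k-lo)/(hi-lo)*255,0,255).astype(np.uint8)
    cv2.imwrite(f"pics/{n}.png",cv2.resize(k,None,fx=s,fy=s,interpolation=cv2.INTER_LANCZOS4))
en("top",262,167,18,22,25,"e2t"); en("scene",332,134,30,50,12,"e2s")
```

```text
(no output)
```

View pics/e2t.png

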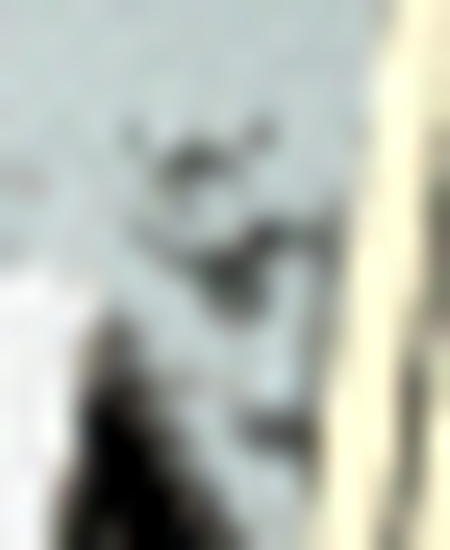

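View pics/e2s.png

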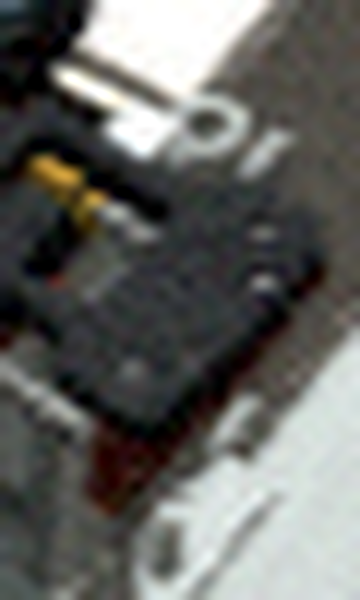

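In the scene view the upper ring hole is at (348.9,143.5), against a predicted (349.0,143.7). The lower pin also lines up. Lowering to just above the pin tips.

Call:
move_arm:
  deltas:
    - [255,0,-0.0004,0.005,0]
    - [255,0,-0.0004,0.012,0]
    - [255,0,-0.0004,0.018,0]
    - [255,0,-0.0004,0.022,0]
    - [255,0,-0.0004,0.025,0]

```text
t: 14.47
ee_pos: [536.3, -16.7, 237.1]
orientation: [-2.435, -1.983, 0.002]
ft_force: [-0.6, -0.2, -3.8]
width: 13.5
```

```bash
python3 - <<'E'
from h import *
from ov import *
def en(c,x0,y0,w,h,s,n):
    k=get_image(c)[y0:y0+h,x0:x0+w].astype(float)
    lo,hi=np.percentile(k,2),np.percentile(k,97); k=np.clip((k-lo)/(hi-lo)*255,0,255).astype(np.uint8)
    cv2.imwrite(f"pics/{n}.png",cv2.resize(k,None,fx=s,fy=s,interpolation=cv2.INTER_LANCZOS4))
en("top",262,167,18,22,25,"e3t")
p=get_obs()["ee_pos"]; K=p[:2]+[23.7,114.5]; zb=p[2]-186.1; print(K,zb)
ov("scene",332,134,(32,50),12,"o3s",K,zb,(560.3,97.5))
E
python3 d.py 536.6 -17 208 -11.7
```

```text
[559.83009938  97.838868  ] 50.683485777291395
t 14.57 pos [536.3 -16.7 237.3] tooly -11.69 w 13.8 F [-0.5 -1.3 -3. ] M [-0.09  0.08 -0.01] q6 0.15
full delta [-0.0002  0.0004  0.0293] roll 0.0002 dist 0.029
```

View pics/e3t.png

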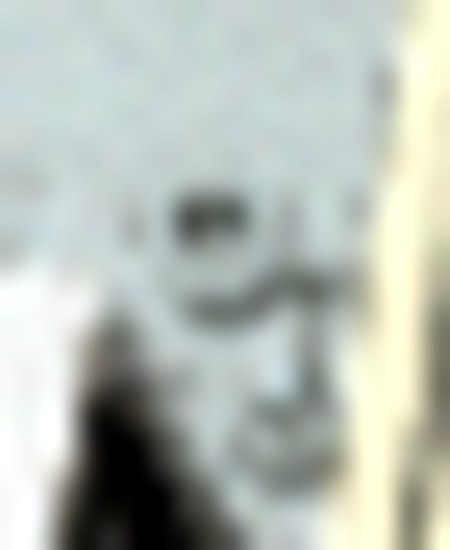

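View pics/o3s.png

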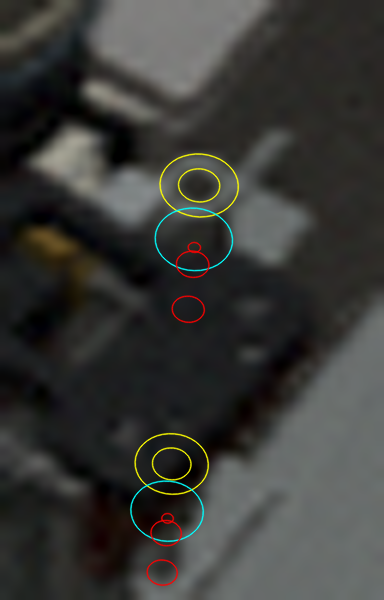

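Call:
move_arm:
  deltas:
    - [255,0,0,0.002,0]
    - [255,0,0,0.004,0]
    - [255,0,0,0.006,0]
    - [255,0,0,0.008,0]
    - [255,0,0,0.01,0]

```text
t: 14.98
ee_pos: [536.8, -16.7, 228.1]
orientation: [2.436, 1.984, 0.0]
ft_force: [-0.1, 0.1, -3.1]
width: 13.8
```

```bash
python3 d.py 536.6 -17 208 -11.7
```

```text
t 14.98 pos [536.8 -16.7 228.1] tooly -11.69 w 13.8 F [-0.1  0.1 -3.1] M [-0.08  0.05 -0.02] q6 0.15
full delta [-0.0003 -0.0001  0.0201] roll 0.0002 dist 0.02
```

Call:
move_arm:
  deltas:
    - [255,0,0,0.002,0]
    - [255,0,0,0.004,0]
    - [255,0,0,0.006,0]
    - [255,0,0,0.008,0]
    - [255,0,0,0.008,0]

```text
t: 15.4
ee_pos: [536.6, -16.7, 219.7]
orientation: [-2.436, -1.983, 0.001]
ft_force: [0.5, 0.7, -4.3]
width: 14.1
```

```bash
python3 d.py 536.6 -17 208 -11.7
```

```text
t 15.4 pos [536.6 -16.7 219.7] tooly -11.69 w 14.1 F [ 0.5  0.7 -4.3] M [-0.08  0.03  0.02] q6 0.15
full delta [-0.0003  0.0001  0.0117] roll 0.0002 dist 0.012
```

Call:
move_arm:
  deltas:
    - [255,0,0,0.002,0]
    - [255,0,0,0.004,0]
    - [255,0,0,0.006,0]
    - [255,0,0,0.008,0]
    - [255,0,0,0.009,0]

```text
t: 15.82
ee_pos: [536.6, -16.6, 210.8]
orientation: [-2.436, -1.983, 0.0]
ft_force: [-0.3, 1.3, -2.7]
width: 13.8
```

```bash
python3 d.py 536.6 -17 208 -11.7
```

```text
t 15.82 pos [536.6 -16.6 210.8] tooly -11.69 w 13.8 F [-0.3  1.3 -2.7] M [ 0.02 -0.01  0.08] q6 0.15
full delta [-0.0004  0.      0.0028] roll 0.0002 dist 0.003
```

Call:
move_arm:
  deltas:
    - [255,0,0,0.001,0]
    - [255,0,0,0.002,0]
    - [255,0,0,0.003,0]
    - [255,0,0,0.003,0]

```text
t: 16.15
ee_pos: [536.7, -16.6, 208.0]
orientation: [-2.436, -1.984, 0.0]
ft_force: [0.4, 1.1, -3.1]
width: 13.7
```

```bash
python3 d.py 536.6 -17 208 -11.7
```

```text
t 16.15 pos [536.7 -16.6 208. ] tooly -11.69 w 13.7 F [ 0.4  1.1 -3.1] M [ 0.01 -0.    0.  ] q6 0.15
full delta [-0.0004 -0.      0.    ] roll 0.0002 dist 0.0
```

Not touching down yet, so I'll continue in 1 mm steps while watching the vertical force.

Call:
move_arm:
  deltas:
    - [255,0,0,0.0005,0]
    - [255,0,0,0.001,0]
    - [255,0,0,0.001,0]

```text
t: 16.4
ee_pos: [536.8, -16.7, 207.2]
orientation: [2.436, 1.984, 0.0]
ft_force: [0.3, 0.8, -3.1]
width: 13.7
```

Call:
move_arm:
  deltas:
    - [255,0,0,0.0005,0]
    - [255,0,0,0.001,0]
    - [255,0,0,0.001,0]

```text
t: 16.65
ee_pos: [537.0, -16.9, 206.6]
orientation: [2.436, 1.983, 0.001]
ft_force: [-0.9, -2.0, 1.6]
width: 14.0
```

Fz rose from -3.1 to +1.6 N at z ≈ 206.6, so the door is seated. I'll check the picture.

```bash
python3 - <<'E'
from h import *
def en(c,x0,y0,w,h,s,n):
    k=get_image(c)[y0:y0+h,x0:x0+w].astype(float)
    lo,hi=np.percentile(k,2),np.percentile(k,97); k=np.clip((k-lo)/(hi-lo)*255,0,255).astype(np.uint8)
    cv2.imwrite(f"pics/{n}.png",cv2.resize(k,None,fx=s,fy=s,interpolation=cv2.INTER_LANCZOS4))
en("top",262,167,18,22,25,"e4t"); en("scene",325,134,40,60,10,"e4s")
E
python3 d.py 536.6 -17 208 -11.7
```

```text
t 16.75 pos [537.  -16.9 206.5] tooly -11.69 w 13.6 F [-1.1 -0.9  3.3] M [0.04 0.17 0.06] q6 0.15
full delta [-0.0002 -0.0003 -0.0015] roll 0.0002 dist 0.002
```

View pics/e4t.png

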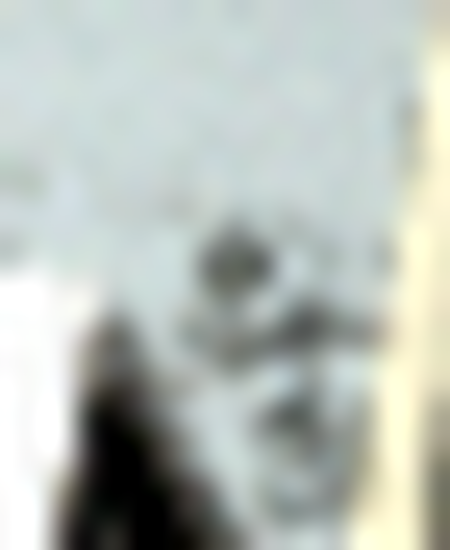

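View pics/e4s.png

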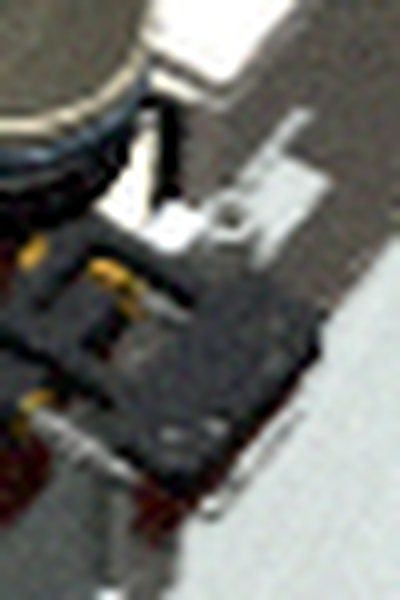

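Both knuckles sit over their pins: the upper ring surrounds the pin at top crop (235,268) and the lower one at (290,420). Next I swing the door about the hinge, which lies 117 mm along tool +x, while still holding it.

Call:
move_arm:
  deltas:
    - [255,0,-0.0023,-0.0004,0.02]
    - [255,0.0002,-0.007,-0.0004,0.06]
    - [255,0.0007,-0.0128,-0.0004,0.11]
    - [255,0.0015,-0.0186,-0.0004,0.16]
    - [255,0.0026,-0.0244,-0.0004,0.21]

```text
t: 17.17
ee_pos: [513.3, -9.1, 206.7]
orientation: [2.633, 1.712, 0.001]
ft_force: [0.1, -0.4, 1.7]
width: 13.9
```

```bash
python3 d.py 536.6 -17 206.8 -23.7
```

```text
t 17.17 pos [513.3  -9.1 206.7] tooly -23.93 w 13.9 F [ 0.1 -0.4  1.7] M [ 0.12 -0.11 -0.02] q6 0.38
full delta [ 0.0023  0.0245 -0.0001] roll -0.0041 dist 0.025
```

Call:
move_arm:
  deltas:
    - [255,0.00015,-0.0058,0,0.05]
    - [255,0.0006,-0.0117,0,0.1]
    - [255,0.0013,-0.0175,0,0.15]
    - [255,0.0023,-0.0232,0,0.2]
    - [255,0.0036,-0.0289,0,0.25]

```text
t: 17.58
ee_pos: [488.0, 5.9, 206.6]
orientation: [2.826, 1.371, 0.0]
ft_force: [-1.3, -0.1, 1.1]
width: 13.8
```

Call:
move_arm:
  deltas:
    - [255,0.00015,-0.0058,0,0.05]
    - [255,0.0006,-0.0117,0,0.1]
    - [255,0.0013,-0.0175,0,0.15]
    - [255,0.0023,-0.0232,0,0.2]
    - [255,0.0036,-0.0289,0,0.25]

```text
t: 18.0
ee_pos: [467.1, 26.7, 206.7]
orientation: [-2.975, -1.009, 0.001]
ft_force: [-3.6, 0.8, 3.2]
width: 13.8
```

```bash
python3 - <<'E'
from h import *
cv2.imwrite("pics/s1.png",cv2.resize(get_image("scene")[60:230,230:450],None,fx=3,fy=3,interpolation=cv2.INTER_CUBIC))
E
python3 d.py 536.6 -17 206.8 -23.7
```

```text
t 18.05 pos [466.6  27.3 206.6] tooly -52.71 w 13.9 F [-4.2 -0.5  5.2] M [0.1  0.33 0.11] q6 0.95
full delta [ 0.0289  0.0777 -0.0003] roll -0.5063 dist 0.083
```

View pics/s1.png

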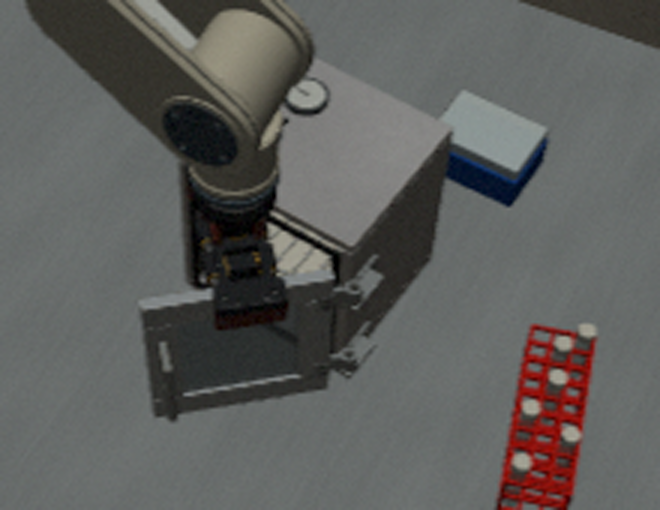

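Call:
move_arm:
  deltas:
    - [255,-0.0004,-0.0058,-0.0003,0.05]
    - [255,0.0001,-0.0117,-0.0003,0.1]
    - [255,0.0008,-0.0175,-0.0003,0.15]
    - [255,0.0017,-0.0232,-0.0003,0.2]
    - [255,0.003,-0.0289,-0.0003,0.25]

```text
t: 18.47
ee_pos: [452.1, 51.6, 206.8]
orientation: [-3.077, -0.632, 0.001]
ft_force: [-1.8, 1.8, 0.8]
width: 13.5
```

Call:
move_arm:
  deltas:
    - [255,0.00015,-0.0058,0,0.05]
    - [255,0.0004,-0.0093,0,0.08]
    - [255,0.0009,-0.014,0,0.12]
    - [255,0.0012,-0.0163,0,0.14]
    - [255,0.0012,-0.0163,0,0.14]

```text
t: 18.88
ee_pos: [446.5, 67.1, 206.8]
orientation: [-3.113, -0.419, 0.002]
ft_force: [-3.3, 1.6, 2.9]
width: 14.0
```

```bash
python3 d.py 536.6 -17 206.8 -23.7
```

```text
t 18.88 pos [446.5  67.1 206.8] tooly -74.67 w 14.0 F [-3.3  1.6  2.9] M [0.51 0.7  0.45] q6 1.43
full delta [ 6.470e-02  1.049e-01 -1.000e-04] roll -0.8896 dist 0.123
```

Call:
move_arm:
  deltas:
    - [205,0,0,0,0]
    - [195,0,0,0,0]
    - [185,0,0,0,0]
    - [175,0,0,0,0]
    - [168,0,0,0,0]

```text
t: 19.3
ee_pos: [447.4, 66.3, 206.8]
orientation: [3.114, 0.418, 0.0]
ft_force: [-0.2, 0.9, -0.2]
width: 29.0
```

Call:
move_arm:
  deltas:
    - [168,0,0,-0.005,0]
    - [168,0,0,-0.02,0]
    - [168,0,0,-0.04,0]
    - [168,0,0,-0.06,0]
    - [168,0,0,-0.08,0]

```text
t: 19.72
ee_pos: [447.1, 66.4, 288.0]
orientation: [3.114, 0.418, -0.0]
ft_force: [0.7, 0.4, 0.1]
width: 29.8
```

```bash
cat > pp.py <<'E'
from d import *
def P(al,r,off,z,yaw):
    a=np.radians(81.8+al); c,s=np.cos(a),np.sin(a)
    x,y=560.5-off*c-r*s,97.6-off*s+r*c
    print("target",round(x,1),round(y,1),z); return delta(x,y,z,yaw)
E
python3 - <<'E'
from pp import *
cv2.imwrite("pics/s2.png",cv2.resize(get_image("scene")[60:230,230:450],None,fx=3,fy=3,interpolation=cv2.INTER_CUBIC))
cv2.imwrite("pics/s2t.png",cv2.resize(get_image("top")[130:270,180:360],None,fx=4,fy=4,interpolation=cv2.INTER_CUBIC))
P(23.5,165,50,277,-90)
E
```

```text
target 414.5 5.8 277
t 19.82 pos [449.1  66.7 290.1] tooly -74.72 w 30.2 F [0.4 0.1 0.3] M [-0.03  0.15 -0.01] q6 1.43
full delta [-0.0495  0.0496  0.0128] roll 0.2667 dist 0.071
```

View pics/s2.png

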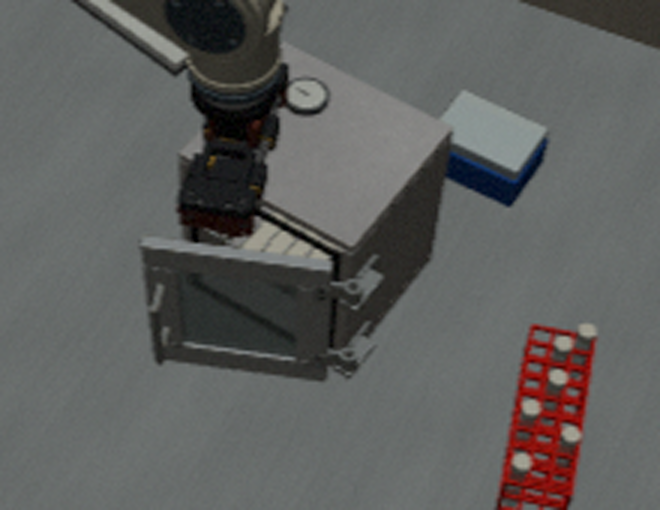

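View pics/s2t.png

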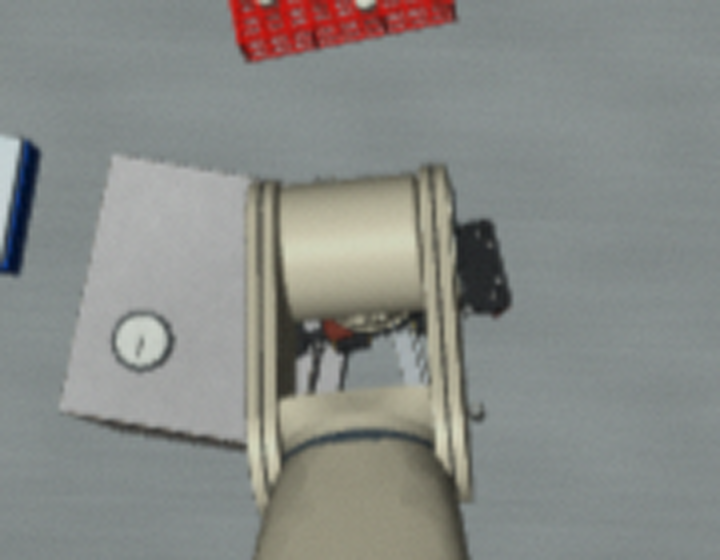

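The door hangs on both hinges and stands still after release, about 24° open. Next I move outside it, close the fingers and push it shut.

Call:
move_arm:
  deltas:
    - [200,-0.01,0.012,0,0.09]
    - [220,-0.03,0.035,0,0.18]
    - [255,-0.0495,0.0496,0,0.267]
    - [255,-0.0495,0.0496,0,0.267]
    - [255,-0.0495,0.0496,0,0.267]

```text
t: 20.23
ee_pos: [411.9, 5.0, 286.4]
orientation: [-3.141, 0.002, 0.001]
ft_force: [0.2, 0.5, -0.4]
width: 1.3
```

Run:
```python
from pp import *
P(23.5,165,45,206,-90)
cv2.imwrite("pics/s3.png",cv2.resize(get_image("scene")[60:230,230:450],None,fx=3,fy=3,interpolation=cv2.INTER_CUBIC))
```

```text
target 413.2 10.7 206
t 20.23 pos [411.9   5.  286.4] tooly -90.08 w 1.3 F [ 0.2  0.5 -0.4] M [-0.04  0.15 -0.05] q6 1.56
full delta [ 0.0014 -0.0056  0.0804] roll -0.0013 dist 0.081
```

View pics/s3.png

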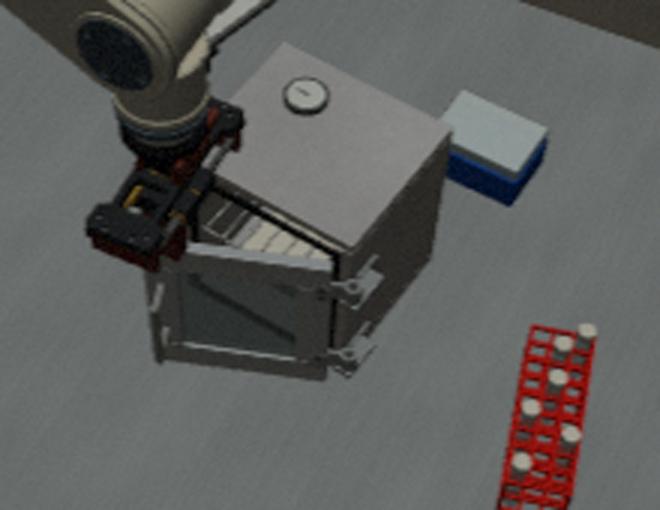

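Call:
move_arm:
  deltas:
    - [255,0,0,0.02,0]
    - [255,0,0,0.04,0]
    - [255,0,0,0.06,0]
    - [255,0,0,0.075,0]
    - [255,0,0,0.08,0]

```text
t: 20.7
ee_pos: [411.8, 6.3, 204.7]
orientation: [-3.141, -0.003, 0.005]
ft_force: [-0.5, -0.2, 0.0]
width: 0.1
```

Run:
```python
from pp import *
P(23.5,165,21.5,206,-90)
P(0,165,21,206,-98.2)
```

```text
target 407.0 33.3 206
t 20.7 pos [411.8   6.3 204.7] tooly -89.9 w 0.1 F [-0.5 -0.2  0. ] M [-0.04  0.17  0.01] q6 1.56
full delta [-0.0047 -0.027  -0.0013] roll 0.0018 dist 0.027
target 394.2 100.3 206
t 20.7 pos [411.8   6.3 204.7] tooly -89.9 w 0.1 F [-0.5 -0.2  0. ] M [-0.04  0.17  0.01] q6 1.56
full delta [-0.0174 -0.094  -0.0012] roll 0.1449 dist 0.096
```

Call:
move_arm:
  deltas:
    - [255,-0.001,-0.006,0,0]
    - [255,-0.002,-0.012,0,0]
    - [255,-0.003,-0.017,0,0]
    - [255,-0.004,-0.021,0,0]
    - [255,-0.0045,-0.025,0,0]

```text
t: 21.12
ee_pos: [408.3, 31.4, 207.6]
orientation: [-3.142, -0.001, -0.002]
ft_force: [0.1, 0.2, -0.6]
width: 0.4
```

Call:
move_arm:
  deltas:
    - [255,-0.0006,-0.003,0,0]
    - [255,-0.0012,-0.006,0,0]
    - [255,-0.0018,-0.01,0,0]
    - [255,-0.0025,-0.014,0,0]
    - [255,-0.0033,-0.018,0,0]

```text
t: 21.53
ee_pos: [404.7, 49.0, 206.9]
orientation: [3.142, -0.001, 0.0]
ft_force: [-0.2, 0.8, -0.8]
width: 0.2
```

Run:
```python
from pp import *
P(0,165,21,206,-90)
cv2.imwrite("pics/s4.png",cv2.resize(get_image("scene")[60:230,230:450],None,fx=3,fy=3,interpolation=cv2.INTER_CUBIC))
```

```text
target 394.2 100.3 206
t 21.53 pos [404.7  49.  206.9] tooly -90.02 w 0.2 F [-0.2  0.8 -0.8] M [-0.02  0.15 -0.03] q6 1.66
full delta [-0.0105 -0.0514  0.0009] roll -0.0003 dist 0.052
```

View pics/s4.png

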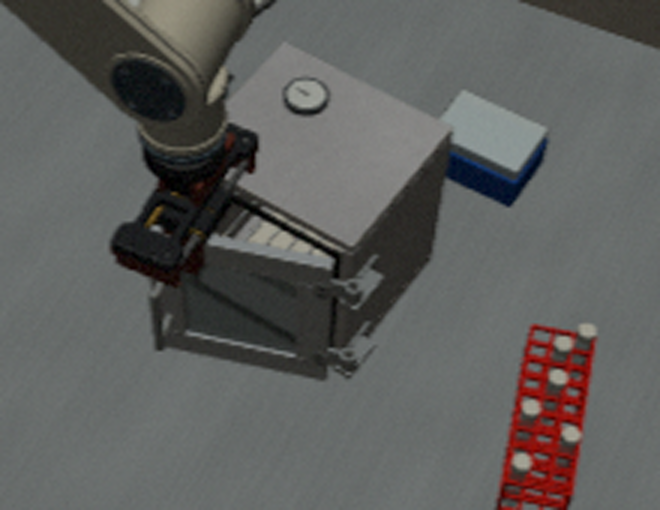

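The door is closing under the fingers with light forces. Continuing and slowing towards the end.

Call:
move_arm:
  deltas:
    - [255,-0.0006,-0.004,0,0]
    - [255,-0.0014,-0.008,0,0]
    - [255,-0.0022,-0.012,0,0]
    - [255,-0.003,-0.016,0,0]
    - [255,-0.004,-0.02,0,0]

```text
t: 22.0
ee_pos: [400.7, 69.0, 206.9]
orientation: [-3.142, 0.0, -0.0]
ft_force: [-1.0, -0.3, 0.2]
width: 0.7
```

Call:
move_arm:
  deltas:
    - [255,-0.0006,-0.004,0,0]
    - [255,-0.0014,-0.008,0,0]
    - [255,-0.002,-0.011,0,0]
    - [255,-0.0027,-0.014,0,0]
    - [255,-0.003,-0.016,0,0]

```text
t: 22.42
ee_pos: [397.6, 85.0, 206.8]
orientation: [-3.142, -0.0, 0.0]
ft_force: [0.1, -0.3, -0.4]
width: 0.5
```

Call:
move_arm:
  deltas:
    - [255,-0.0004,-0.002,0,0]
    - [255,-0.0008,-0.004,0,0]
    - [255,-0.0012,-0.006,0,0]
    - [255,-0.0016,-0.008,0,0]
    - [255,-0.002,-0.0095,0,0]

```text
t: 22.83
ee_pos: [395.7, 94.3, 206.8]
orientation: [3.142, -0.0, -0.0]
ft_force: [-0.0, -1.8, 0.7]
width: 0.5
```

Run:
```python
from pp import *
P(0,165,21,206,-90)
cv2.imwrite("pics/s5.png",cv2.resize(get_image("scene")[60:230,230:450],None,fx=3,fy=3,interpolation=cv2.INTER_CUBIC))
```

```text
target 394.2 100.3 206
t 22.83 pos [395.7  94.3 206.8] tooly -90.01 w 0.5 F [-0.  -1.8  0.7] M [-0.05  0.17 -0.04] q6 1.78
full delta [-0.0015 -0.006   0.0008] roll -0.0003 dist 0.006
```

View pics/s5.png

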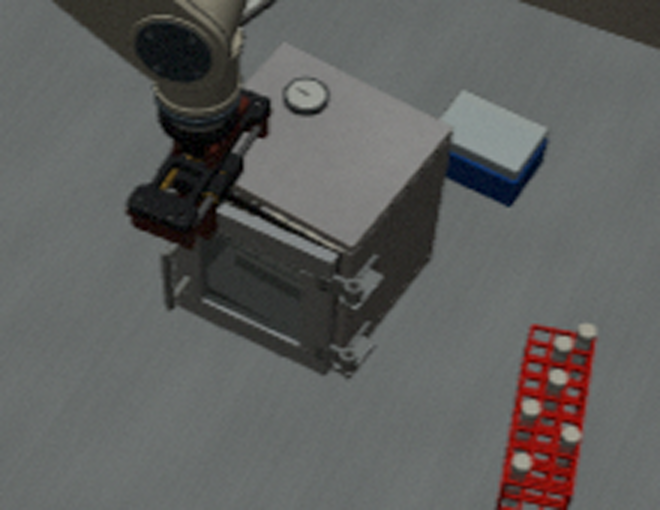

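Call:
move_arm:
  deltas:
    - [255,-0.0003,-0.0015,0,0]
    - [255,-0.0005,-0.003,0,0]
    - [255,-0.0008,-0.004,0,0]

```text
t: 23.13
ee_pos: [394.9, 98.2, 206.9]
orientation: [3.142, -0.0, 0.0]
ft_force: [0.9, -1.3, 0.3]
width: 0.0
```

Call:
move_arm:
  deltas:
    - [255,-0.0002,-0.001,0,0]
    - [255,-0.0003,-0.002,0,0]
    - [255,-0.0003,-0.002,0,0]

```text
t: 23.38
ee_pos: [394.6, 100.2, 206.8]
orientation: [3.142, -0.0, -0.0]
ft_force: [-0.0, -0.2, 0.5]
width: 0.5
```

Call:
move_arm:
  deltas:
    - [255,-0.0001,-0.001,0,0]
    - [255,-0.0003,-0.002,0,0]
    - [255,-0.0003,-0.002,0,0]

```text
t: 23.63
ee_pos: [394.3, 102.2, 206.9]
orientation: [-3.142, 0.0, 0.0]
ft_force: [0.2, -0.8, -0.2]
width: 0.5
```

Run:
```python
from pp import *
P(0,165,21,206,-90)
cv2.imwrite("pics/s6.png",cv2.resize(get_image("scene")[95:205,270:380],None,fx=5,fy=5,interpolation=cv2.INTER_CUBIC))
cv2.imwrite("pics/s6t.png",cv2.resize(get_image("top")[150:270,190:320],None,fx=5,fy=5,interpolation=cv2.INTER_CUBIC))
```

```text
target 394.2 100.3 206
t 23.63 pos [394.3 102.2 206.9] tooly -90.01 w 0.5 F [ 0.2 -0.8 -0.2] M [ 0.01  0.12 -0.05] q6 1.8
full delta [-0.0001  0.0019  0.0009] roll -0.0003 dist 0.002
```

View pics/s6.png

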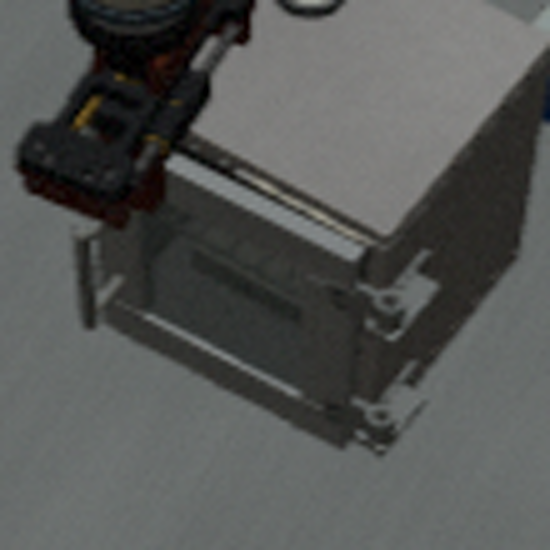

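View pics/s6t.png

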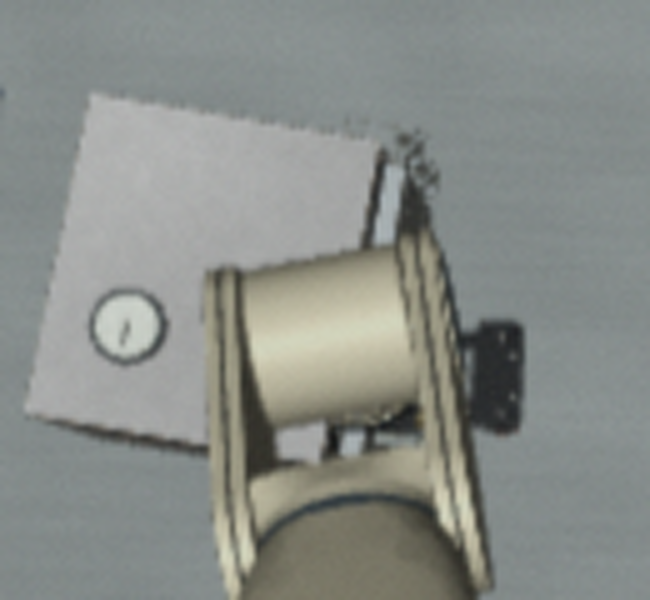

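Call:
move_arm:
  deltas:
    - [255,-0.0001,-0.001,0,0]
    - [255,-0.0003,-0.002,0,0]
    - [255,-0.0003,-0.002,0,0]

```text
t: 23.98
ee_pos: [394.0, 104.2, 206.9]
orientation: [-3.142, 0.0, -0.0]
ft_force: [0.2, -0.0, 0.4]
width: 0.4
```

Call:
move_arm:
  deltas:
    - [255,-0.0001,-0.001,0,0]
    - [255,-0.0003,-0.002,0,0]
    - [255,-0.0003,-0.002,0,0]

```text
t: 24.23
ee_pos: [393.7, 106.3, 206.8]
orientation: [-3.142, 0.0, 0.0]
ft_force: [-0.4, -0.3, 0.1]
width: 0.2
```

```bash
cat > dov.py <<'E'
from h import *
def dov(name,al=(0,3),yaw=81.8):
    im=get_image("scene")[95:205,270:380]; im=cv2.resize(im,None,fx=6,fy=6,interpolation=cv2.INTER_CUBIC)
    for a0,col in zip(al,[(0,255,0),(0,0,255)]):
        a=np.radians(yaw+a0); c,s=np.cos(a),np.sin(a)
        def w(x,y,z): y+=117; return [560.5+c*x-s*y,97.6+s*x+c*y,22+z]
        for L in ([(-7,-95,200),(-7,95,200),(7,95,200),(7,-95,200)],[(-7,-95,0),(-7,95,0),(-7,95,200),(-7,-95,200)]):
            P=np.array([proj("scene",w(*l)) for l in L]); P=(P-[270,95]+.5)*6-.5
            cv2.polylines(im,[np.round(P*8).astype(np.int32)],True,col,1,cv2.LINE_AA,3)
    cv2.imwrite(f"pics/{name}.png",im)
E
python3 -c "
from dov import *
dov('v1')"
```

```text
(no output)
```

View pics/v1.png

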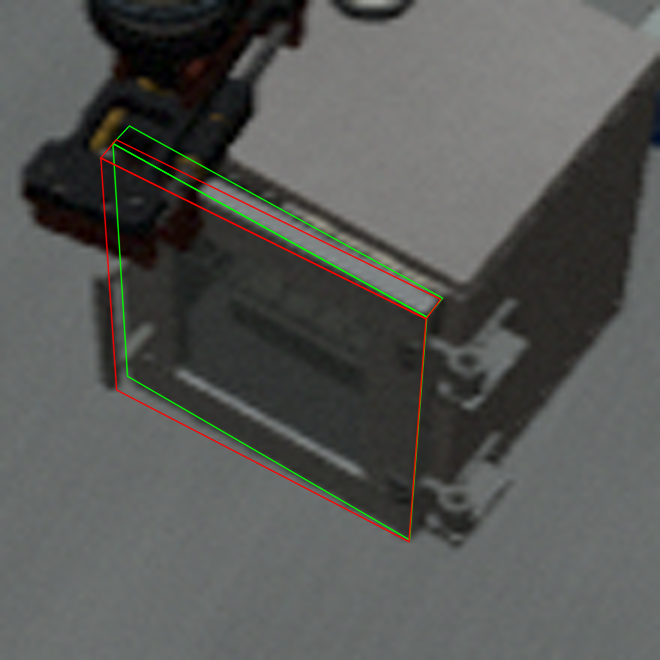

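About 2° still open and no resistance yet, so I'll keep pushing slowly.

Call:
move_arm:
  deltas:
    - [255,-0.0001,-0.001,0,0]
    - [255,-0.0003,-0.002,0,0]
    - [255,-0.0004,-0.003,0,0]
    - [255,-0.0004,-0.003,0,0]

```text
t: 24.62
ee_pos: [393.6, 107.5, 206.8]
orientation: [3.138, 0.002, 0.001]
ft_force: [2.5, -13.6, 0.9]
width: 0.1
```

Call:
move_arm:
  deltas:
    - [255,-0.0001,-0.001,0,0]
    - [255,-0.0003,-0.002,0,0]
    - [255,-0.0003,-0.002,0,0]

```text
t: 24.87
ee_pos: [393.6, 107.6, 206.8]
orientation: [3.134, 0.003, 0.002]
ft_force: [4.1, -26.2, 2.8]
width: 0.4
```

Firm stop at y ≈ 107.5 with 26 N. Backing off gently, then retreating up.

Call:
move_arm:
  deltas:
    - [255,0.0003,0.0015,0,0]
    - [255,0.0005,0.003,0,0]
    - [255,0.001,0.006,0,0]
    - [255,0.003,0.016,0,0]
    - [255,0.006,0.036,0,0]

```text
t: 25.28
ee_pos: [399.1, 75.8, 206.9]
orientation: [-3.141, -0.002, -0.0]
ft_force: [0.2, -0.1, 0.6]
width: 0.3
```

Call:
move_arm:
  deltas:
    - [255,0.0,0.03,0,0]
    - [255,0.0,0.06,-0.01,0]
    - [255,0,0.09,-0.04,0]
    - [255,0,0.12,-0.07,0]
    - [255,0,0.15,-0.1,0]

```text
t: 25.7
ee_pos: [398.3, -74.3, 306.3]
orientation: [-3.141, -0.0, 0.001]
ft_force: [1.5, 0.3, -0.9]
width: 0.4
```

```bash
python3 -c "
from dov import *
dov('v2',(0,)); 
cv2.imwrite('pics/v2c.png',cv2.resize(get_image('scene')[95:205,270:380],None,fx=6,fy=6,interpolation=cv2.INTER_CUBIC))
cv2.imwrite('pics/v2t.png',cv2.resize(get_image('top')[150:270,180:330],None,fx=5,fy=5,interpolation=cv2.INTER_CUBIC))
for c in ('scene','top'):
  for n in ('door','door_catch','door_top'):
    print(c,n,[(round(d['conf'],2),np.round(d['location'],1)) for d in place_of(c,n)])
print(get_obs()['t'],get_obs()['ee_pos'])
"
```

```text
scene door [(0.89, array([ 442.5, -572.3,    0.7])), (0.66, array([ 222.8, -355.6,    0.5])), (0.65, array([447. , 117.1,  18.6]))]
scene door_catch [(0.96, array([354.7, 139. , 117.5])), (0.76, array([ 156.2, -298. ,   98.1])), (0.75, array([ 411.7, -492.8,  100.2])), (0.22, array([ 7.136e+02, -2.984e+02, -6.000e-01]))]
scene door_top [(0.95, array([ 227.7, -354.6,  201.1])), (0.69, array([ 440.9, -575.1,  198. ])), (0.55, array([444.6, 114.9, 220.7])), (0.18, array([353.5, 135.2, 114.5]))]
top door [(0.73, array([ 226.5, -357.9,    2.3])), (0.7, array([449.8, 113.5,  15.5])), (0.55, array([ 442.9, -575.5,    2.1]))]
top door_catch [(0.98, array([357. , 138. , 120.1])), (0.84, array([ 156.7, -294.3,   99.7])), (0.72, array([ 412.5, -488.7,   97.3]))]
top door_top [(0.86, array([ 227.7, -354.5,  195.6])), (0.83, array([449.6, 117.4, 221.9])), (0.61, array([ 444.6, -574.3,  202.8]))]
26.15 [398.33268896 -72.23295638 304.04781022]
```

View pics/v2.png

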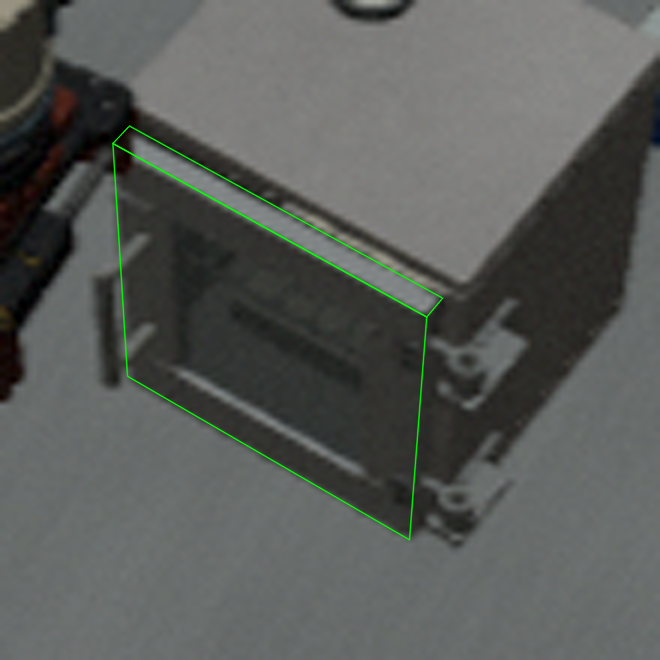

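View pics/v2c.png

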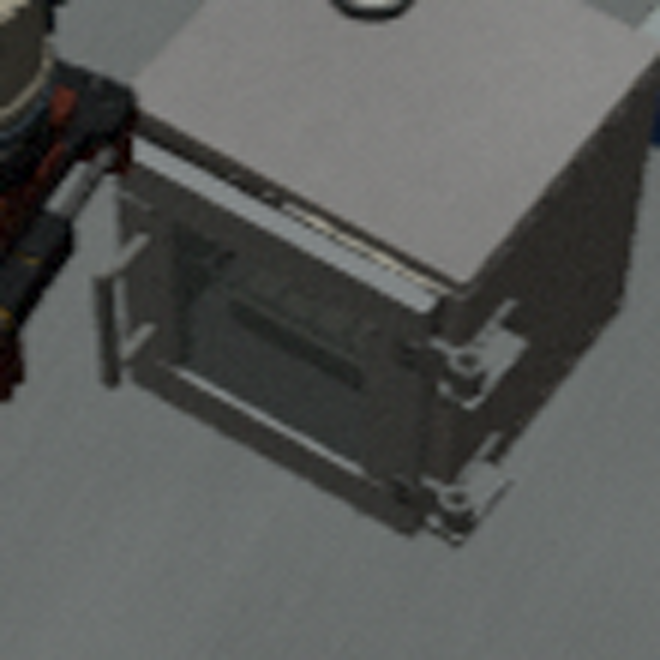

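View pics/v2t.png

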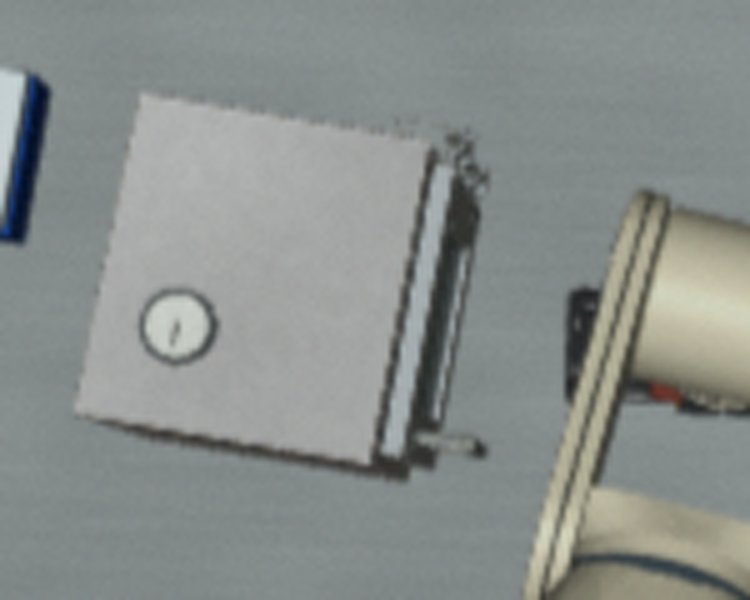

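The door is shut: it runs parallel to the cabinet front, matches the closed overlay, and its top edge is at z ≈ 222. I'll wait a moment, check it stays still and the bystanders are in place, then hand in.

Call:
move_arm:
  deltas:
    - [255,0,0.01,0,0]
    - [255,0,0.02,0,0]
    - [255,0,0.03,0,0]
    - [255,0,0.03,0,0]
    - [255,0,0.03,0,0]

```text
t: 26.57
ee_pos: [398.9, -104.0, 305.1]
orientation: [-3.141, 0.003, 0.0]
ft_force: [0.5, 0.3, 0.2]
width: 0.2
```

```bash
python3 -c "
from h import *
a=cv2.imread('pics/top0.png');b=get_image('top');cv2.imwrite('pics/fin_t.png',b)
o=get_image('scene');cv2.imwrite('pics/fin_s.png',o)
t=cv2.resize(b[150:270,180:330],None,fx=5,fy=5,interpolation=cv2.INTER_CUBIC); print('cab diff', np.abs(t.astype(int)-cv2.imread('pics/v2t.png'))[:, :480].max())
for n in ('tray','tube_rack','reagent_bottle','tip_box'): print(n,[np.round(d['location']) for d in place_of('top',n)][:1])
print(get_obs()['t'])
"
```

```text
cab diff 9
tray [array([ 550., -347.,    7.])]
tube_rack [array([775., 143.,  -1.])]
reagent_bottle [array([ 716., -300.,    3.])]
tip_box [array([572., 471.,   0.])]
26.8667
```

View pics/fin_s.png

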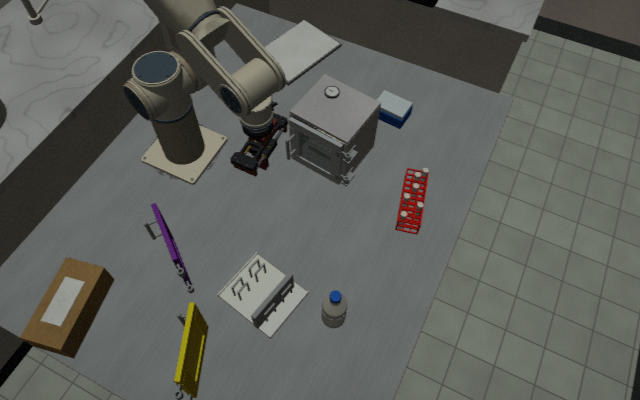

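The door is still and shut at scene (320,150). The tray is still in the rack at (273,300), and the bystanders and look-alikes are in place.

```bash
python3 -c "
from workcell import *
print(close_job())"
```

```text
the job is handed in; nothing more can be done
None
```

The grey door is back on the cabinet, seated on both hinge pins and swung shut, and the job was handed in at about 27 s.

I lifted the door out of the rack by its top edge and lowered it onto both pins at about 86° open. The force reading showed it seated. I swung it to about 24° open while still holding it and let go there. The inner finger would have met the cabinet front, so I pushed the door the rest of the way with closed fingers until it hit a firm stop at 26 N, then backed off.

**Final checks:**
- **Door shut:** it matches the closed-door outline in the scene view and lies parallel to the cabinet front in the top view. Its top edge is at about 222 mm, as it should be when fully down.
- **Nothing moved since:** the door did not move between two pictures about half a second apart, and the gripper is clear of it.
- **Other objects:** the tray and tube rack read the same as at the start. The bottle, tip box and the purple and yellow look-alikes look unmoved in the pictures.

**Disagreements:**
- **Seating height:** the door seated about 1.5 mm lower than I had calculated.
- **Stop position:** the push met the stop about 7 mm later than I estimated, probably because the fingertips are thinner than I assumed.
- **Catch point:** the network placed it about 4 mm off my closed-door position, which is within its stated accuracy.

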